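Clear the pile on the home-office desk

ROBOT

A 6-joint arm with a two-finger parallel gripper is mounted at the origin on the work surface. World frame = base frame: x ahead of the robot, y to its left, z up, the work surface at z = 0. Lengths are in m, angles in degrees, forces in N, time in s.
With the tool pointing down it reaches from about 0.375 to 0.9 m from the base axis. Payload 3.1 kg.
Tool frame: the origin (TCP) lies between the finger pads; the fingertips stand 11 mm ahead of it and the grasp point (between the pads) lies 8 mm behind it; x points along the fingers, y is the direction in which the jaws open and shut, and the axes are right-handed (so a half turn about x gives the same grasp; the last joint's range is limited). The gripper opens to 87 mm and grips with 3 to 60 N. Pads are 19 mm wide; open, the fingers measure 117 mm over their backs; the gripper's body (75 mm by 190 mm) begins 51 mm behind the grasp point.
Start: joints at [-77.034, 30.224, 82.088, -0, 67.689, -10.227], TCP at [0.246, -0.574, 0.234] pointing down, gripper open.
Joint ranges: [-176.69, 176.69], [-43.24, 126.21], [12.49, 139.97], [-82, 262], [0, 151.66], [-163.58, 163.58]. Speed limits (degrees/s): [159.86, 159.86, 180, 180, 180, 180].

INTERFACE

Orientations are given as a 3x3 rotation matrix whose columns are the frame's x, y, z axes.
In Python, from rig import bot gives the robot as it stands.
- The arm moves only by the shell command python3 -m inch 'ROWS' [OPENING]. ROWS is a JSON object of lists of equal length, an entry for each row: "dp": the shift along the tool's x, y, z in mm, a list of three; "yaw": the turn about the tool's x in degrees. In form: {"dp": [[tx, ty, tz], ...], "yaw": [yaw, ...]}. A call has 1 to 20 rows; each row shifts and turns the commanded pose from where the row before left it, along the tool's axes as they then stand; what a row does not reach is not made up. A row lasts 1/12 s, in which the tool goes at most 41.7 mm and 7.16 degrees, less where a joint would pass 70% of its speed; a pose out of reach is approached as far as the arm can. A call is refused whole if a number of a shift passes 41.7 or a number of a turn 7.16, either way. A call with a gripper value outside its range is refused whole. OPENING is the finger opening in mm, from 0 to 87, set as the call begins (- or left out, the last holds). The fingers move at their own pace and stop on an object; the grip force is fixed at half the most. Time passes only in rows, so rows that do not move let the fingers close. It gives the time, the measured TCP pose, the force and the opening at its end, in the units of the state.
- bot.read_state(): the state, without advancing time (a new reading comes with each control period).
- bot.capture(name): name is "scene" or "top"; returns a dict with "color" (420x560x3 uint8, red, green, blue), "intrinsics" (3x3 intrinsics, pixels), "k1" (the pictures are not rectified: a ray, as slopes to the right and down, at radius r is drawn at 1 + k1 r^2 times it, then the intrinsics apply), "pose" (4x4, takes a point from camera to world coordinates). Camera axes: x right, y down, z forward; pixel columns grow to the right and rows downward; lengths in m; the calibration is good to about 2 mm. A picture is of the moment at which its call begins. There is no depth.
- bot.hand_in(): hands the job in, once; it reports no verdict.
The state is a dict: "time_s": time; "joint_positions": joint angles; "qvel": joint speeds; "tau": joint torques, N m; "position": TCP position; "tcp_rot": TCP orientation; "force": force on the tool from outside, world axes, zero at the start; "moment": the same for the moment, N m; "opening": opening from 0.0 (shut) to 1.0 (fully open).
Only numpy, scipy, OpenCV 4.12 (cv2) and the standard library are available. Lean on these libraries where they do the work, as an engineer would, in place of code of your own. Each camera call takes 0.05 s, during which the arm holds its last target.

TASK

Clear the pile on the desk from the top down, one thing at a time: stand the glue stick upright in the round pot, lowering it until you feel it rest on the pot's floor rather than dropping it; lay the note block flat in the small square holder; lay the power bank flat in the middle of the charging pad, lined up with it; and last lay the wooden pencil box flat inside the long low tray. Leave the coffee mug standing where it is, and let go of everything at the end.

Things in the scene. Friction and masses are not known exactly. Their poses are not given: they have to be found in the camera images.
- glue_stick: Glue stick, white cylinder with a grey cap, 26 mm diameter, 70 mm high, about 30 g, standing upright on top of the note block at the start. Origin: centre of its underside; z along its length to the cap.
- note_block: Solid block of plain note paper, 50 x 50 mm, 30 mm high, about 60 g, lying on the power bank at the start. Origin: centre of its underside; x and y square to its sides, z up.
- power_bank: Black flat power bank, 52 mm (x) by 106 mm (y), 16 mm thick (z), about 190 g, lying on the pencil box at the start, its long side nearly along the box. Origin: centre of its underside.
- pencil_box: Closed pale wooden pencil box (the lid does not open), 60 mm (x) by 148 mm (y), 32 mm high (z), about 220 g, bottom of the pile, lying on the desk. Origin: centre of its underside.
- pot: Round opaque terracotta pot, fixed to the desk: outer diameter 100 mm, inner 92 mm, rim 65 mm above the desk. Inside is a firm level cork floor whose height differs each time, anywhere from 16 to 42 mm above the desk. Origin: centre of its underside, z up.
- note_holder: Small square black open holder, fixed to the desk: 82 x 82 mm outside, 74 x 74 mm inside (walls 4 mm), rim 14 mm above the desk, inner floor 4 mm above it. Origin: centre of its underside; x and y square to its sides.
- charging_pad: Grey flat charging pad with a round mark in the middle, fixed to the desk: 76 mm (x) by 126 mm (y), top face 8 mm above the desk; a short black cable leaves one short side. Origin: centre of its underside.
- tray: Long low dark-wood tray, fixed to the desk: 100 mm (x) by 176 mm (y) outside, 92 by 168 mm inside (walls 4 mm), rim 11 mm above the desk, inner floor 4 mm above it. Origin: centre of its underside.
- mug: Blue ceramic coffee mug, 76 mm diameter, 85 mm high, handle on its +y side, loose; to be left alone. Origin: centre of its underside.

How it is judged (in metres and radians):
On the way, in this order (a step that is already met when the one before it is completed fails the run):
1. the glue stick stands in the pot, let go (horizontal distance between glue_stick and pot below 0.036 m and z of glue_stick in the frame of pot below 0.055 m and angle between glue_stick's own z axis and vertical below 0.2 rad and linear speed of glue_stick below 0.02 m/s and angular speed of glue_stick below 0.3 rad/s and contact force between glue_stick and the fingers below 0.1 N), for 0.2 s.
2. the note block lies flat in the square holder, let go (horizontal distance between note_block and note_holder below 0.02 m and z of note_block in the frame of note_holder below 0.008 m and angle between note_block's own z axis and vertical below 0.1 rad and linear speed of note_block below 0.02 m/s and angular speed of note_block below 0.3 rad/s and contact force between note_block and the fingers below 0.1 N), for 0.2 s.
3. the power bank lies in the middle of the charging pad, lined up, let go (x of power_bank in the frame of charging_pad between -0.012 and 0.012 m and y of power_bank in the frame of charging_pad between -0.015 and 0.015 m and z of power_bank in the frame of charging_pad below 0.012 m and angle between power_bank's own z axis and vertical below 0.1 rad and angle between the y axis of power_bank and the y axis of charging_pad, either way round below 0.25 rad and linear speed of power_bank below 0.02 m/s and angular speed of power_bank below 0.3 rad/s and contact force between power_bank and the fingers below 0.1 N), for 0.2 s.
4. the pencil box lies flat in the long tray, let go (horizontal distance between pencil_box and tray below 0.022 m and z of pencil_box in the frame of tray below 0.008 m and angle between pencil_box's own z axis and vertical below 0.1 rad and linear speed of pencil_box below 0.02 m/s and angular speed of pencil_box below 0.3 rad/s and contact force between pencil_box and the fingers below 0.1 N), for 0.2 s.
At the end, for the whole second after the job is handed in: Glue stick upright (0.2 rad) in the pot; note block flat on the holder's floor; power bank flat on the pad, within 12 mm across, 15 mm along and 0.25 rad of its middle; pencil box flat on the tray's floor; all released, at rest; mug standing within 30 mm of its start (all of step 1 and all of step 2 and all of step 3 and all of step 4 and distance of mug from where it was at the start of the episode below 0.03 m and angle between mug's own z axis and vertical below 0.15 rad); the robot touches nothing.
It fails at once if the glue stick is dropped into the pot (it moves faster than 0.5 m/s inside it) (horizontal distance between glue_stick and pot below 0.05 m and z of glue_stick in the frame of pot below 0.06 m and linear speed of glue_stick above 0.5 m/s).
It fails at once if the mug is knocked over or pushed more than 30 mm (distance of mug from where it was at the start of the episode above 0.03 m or angle between mug's own z axis and vertical above 0.5 rad).
It also fails if it takes over 128 s, if anything falls off the work surface, if the arm or the gripper's body presses on something with over 40 N, if the wrist force passes 120 N, or if a joint passes its speed limit or range.

## Working session

There is one attempt and no reset: what is moved stays moved. The work goes in short steps, Python scripts to look and compute and a shell command to move; the robot and the scene stay as the last step left them, time stands still between calls to the robot, and variables do not carry over. Pictures are saved under pics/ and viewed, and the job is handed in when it is done.

```bash
ls; mkdir -p pics; python3 - <<'E'
from rig import bot
import cv2
s=bot.read_state(); print(s)
for n in("scene","top"):
    c=bot.capture(n); print(n,c["intrinsics"],c["k1"],c["pose"])
    cv2.imwrite(f"pics/{n}0.png",c["color"][:,:,::-1])
    import pickle; pickle.dump(c,open(f"pics/{n}0.pkl","wb"))
E
```

```text
pics
{'time_s': 0.0, 'joint_positions': array([-7.70336952e+01,  3.02766626e+01,  8.21575358e+01, -1.43175253e-03,
        6.76881719e+01, -1.02271984e+01]), 'qvel': array([-0.08026534,  0.04408717, -0.05393309,  0.05767993,  0.01564318,
        0.01405313]), 'tau': array([ 4.85792407e-04, -4.40042245e+01, -1.76594102e+01,  6.35052030e-02,
        5.83804341e-02, -1.59713891e-04]), 'position': array([ 0.24600726, -0.57377024,  0.23258992]), 'tcp_rot': array([[-5.01746555e-04,  3.93845901e-01, -9.19176346e-01],
       [ 2.07611801e-03, -9.19174070e-01, -3.93846059e-01],
       [-9.99997719e-01, -2.10592946e-03, -3.56478142e-04]]), 'force': array([ 0.81463143, -0.38232088, -0.16239957]), 'moment': array([0.05089042, 0.00946859, 0.00979288]), 'opening': 0.9978194024478793}
scene [[515.25755377   0.         275.23535001]
 [  0.         515.25755377 210.52969316]
 [  0.           0.           1.        ]] -0.19699981720046827 [[ 0.79048833  0.37657256 -0.48303345  1.03897339]
 [ 0.61227896 -0.50592196  0.60758328 -0.62329125]
 [-0.01557804 -0.77603871 -0.63049286  0.72655029]
 [ 0.          0.          0.          1.        ]]
top [[438.67310316   0.         279.59974611]
 [  0.         438.67310316 211.21489757]
 [  0.           0.           1.        ]] -0.10936041994922857 [[-2.86518436e-02 -9.94312710e-01  1.02573416e-01  4.59983914e-01]
 [-9.99585566e-01  2.87865997e-02 -1.66586293e-04 -1.93521954e-02]
 [-2.78710102e-03 -1.02535680e-01 -9.94725423e-01  9.38930282e-01]
 [ 0.00000000e+00  0.00000000e+00  0.00000000e+00  1.00000000e+00]]
```

View pics/scene0.png

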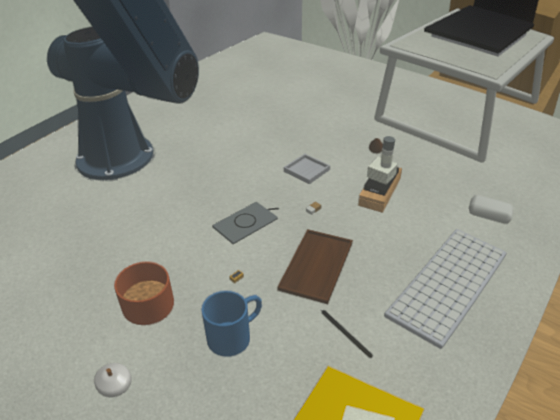

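View pics/top0.png

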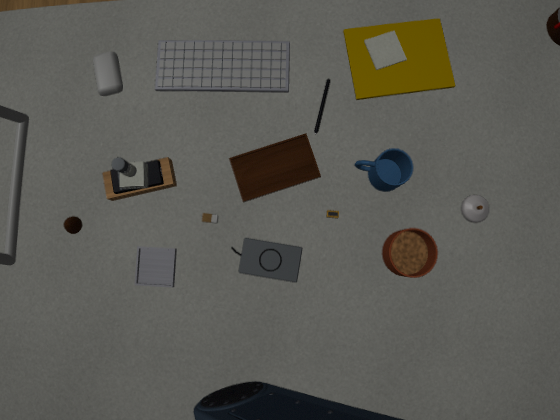

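The scene view shows the pile at about (380,180), mug (228,320), pot (145,292), tray (317,265), pad (245,222) and holder (307,168). In the top view the pile is at (138,178), holder (157,267), pad (270,260), tray (275,168), pot (410,253) and mug (388,170).

```bash
cat > h.py <<'E'
import numpy as np, cv2, pickle
from rig import bot
def load(n): return pickle.load(open(f"pics/{n}.pkl","rb"))
def snap(n,tag):
    c=bot.capture(n); pickle.dump(c,open(f"pics/{tag}.pkl","wb")); cv2.imwrite(f"pics/{tag}.png",c["color"][:,:,::-1]); return c
def D(c): return np.array([c["k1"],0,0,0,0.])
def ray(c,uv):
    # r measured on undistorted slopes: opencv's radial k1 model
    p=cv2.undistortPointsIter(np.float64(uv).reshape(-1,1,2),np.array(c["intrinsics"]),D(c),None,None,(3,100,1e-12)).reshape(-1,2)
    P=np.array(c["pose"]); d=np.c_[p,np.ones(len(p))]@P[:3,:3].T
    return P[:3,3],d
def onplane(c,uv,z):
    o,d=ray(c,uv); return o+d*((z-o[2])/d[:,2])[:,None]
def proj(c,X):
    P=np.linalg.inv(np.array(c["pose"])); X=np.float64(X).reshape(-1,3)
    return cv2.projectPoints(X,cv2.Rodrigues(P[:3,:3])[0],P[:3,3],np.array(c["intrinsics"]),D(c))[0].reshape(-1,2)
def tri(c1,u1,c2,u2):
    o1,d1=ray(c1,[u1]);o2,d2=ray(c2,[u2]);d1=d1[0]/np.linalg.norm(d1);d2=d2[0]/np.linalg.norm(d2)
    A=np.c_[d1,-d2];t=np.linalg.lstsq(A,o2-o1,rcond=None)[0]
    a=o1+d1*t[0];b=o2+d2*t[1];return (a+b)/2,np.linalg.norm(a-b)
def crop(tag,x0,y0,x1,y1,k,out):
    im=cv2.imread(f"pics/{tag}.png")[y0:y1,x0:x1]
    im=cv2.convertScaleAbs(im,alpha=1.6,beta=10)
    cv2.imwrite(f"pics/{out}.png",cv2.resize(im,None,fx=k,fy=k,interpolation=cv2.INTER_NEAREST))
E
python3 -c "
from h import *
a=cv2
crop('top0',90,140,190,300,5,'c0'); im=cv2.imread('pics/c0.png')
crop('top0',90,145,190,210,7,'c_top'); crop('scene0',340,120,420,215,6,'c_sc')
crop('top0',125,235,190,300,8,'c_h'); crop('top0',220,120,340,290,3,'c_tp')
crop('top0',340,130,460,290,3,'c_pm')
a=cv2.imread('pics/c_tp.png');b=cv2.imread('pics/c_pm.png');h=min(len(a),len(b));cv2.imwrite('pics/c_tppm.png',np.hstack([a[:h],b[:h]]))
"
```

```text
(no output)
```

View pics/c_top.png

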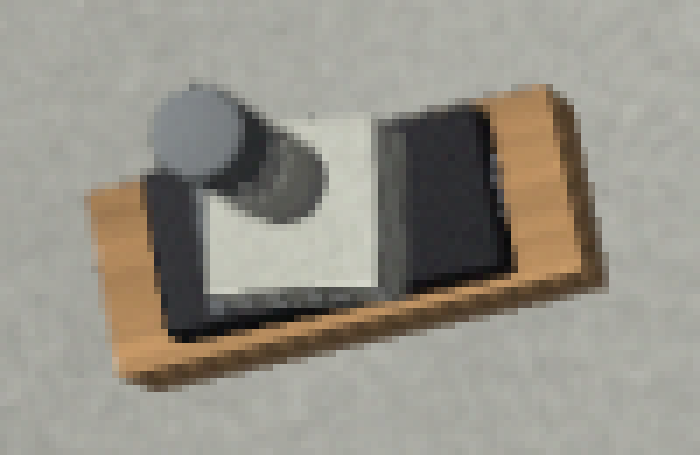

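View pics/c_sc.png

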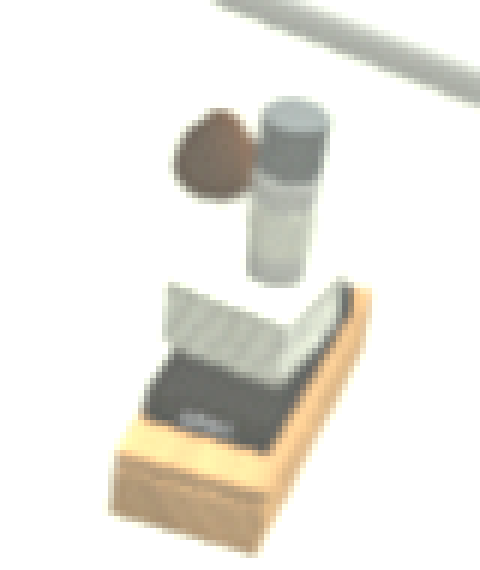

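View pics/c_h.png

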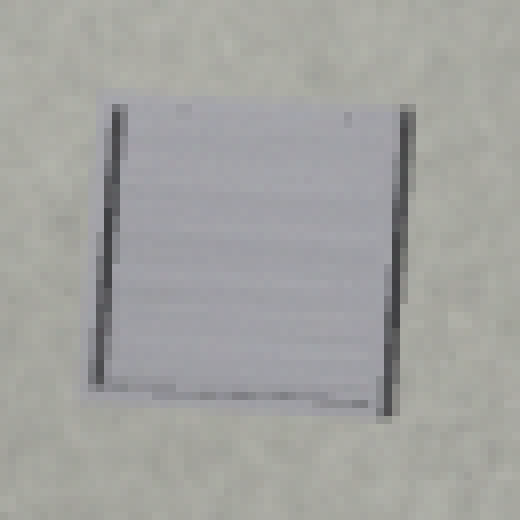

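View pics/c_tppm.png

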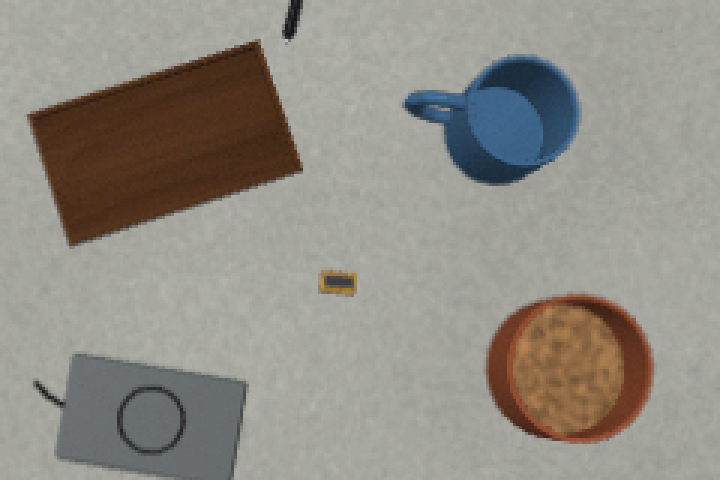

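```bash
cat > m0.py <<'E'
from h import *
T=load('top0');S=load('scene0')
def ft(pts,x0,y0,k): return np.array(pts,float)/k+[x0-.5,y0-.5]
def rect(c,uv,z,name):
    X=onplane(c,uv,z)[:,:2].astype(np.float32)
    ctr=X.mean(0); e=[np.linalg.norm(X[i]-X[(i+1)%4])*1e3 for i in range(4)]
    l=X[1]-X[0]; w=X[3]-X[0]; l2=X[2]-X[3]; L=(l+l2) 
    print(name,'ctr',ctr.round(4),'edges',np.round(e,1),'dir01',np.degrees(np.arctan2(L[1],L[0])).round(1))
rect(T,ft([(88,197),(552,85),(582,272),(122,372)],90,145,7),.032,'box')
rect(T,ft([(148,175),(488,107),(512,272),(172,340)],90,145,7),.048,'bank')
X=onplane(T,ft([(205,293),(380,288),(374,115),(197,133)],90,145,7),.078)
print('note BL,BR,TR',X[:3].round(4).tolist(), 'ctr',((X[0]+X[2])/2).round(4),np.linalg.norm(X[0]-X[1]),np.linalg.norm(X[1]-X[2]))
d=X[1]-X[0];print('dir',np.degrees(np.arctan2(d[1],d[0])),'dir2',np.degrees(np.arctan2(*(X[2]-X[1])[[1,0]])))
print('glue top',onplane(T,ft([(197,133)],90,145,7),.148))
print('glue tri',tri(T,ft([(197,133)],90,145,7)[0],S,ft([(295,115)],340,120,6)[0]))
rect(T,ft([(103,98),(414,103),(390,416),(82,397)],125,235,8),.014,'holder')
rect(T,ft([(28,114),(260,40),(302,170),(70,245)],220,120,3),.011,'tray')
rect(T,ft([(75,353),(247,381),(232,482),(55,458)],220,120,3),.008,'pad(rough)')
def mask(c,f,z,name):
    hsv=cv2.cvtColor(c['color'],cv2.COLOR_RGB2HSV)
    m=f(hsv).astype(np.uint8); m=cv2.morphologyEx(m,cv2.MORPH_OPEN,np.ones((3,3)))
    cs=cv2.findContours(m,cv2.RETR_EXTERNAL,cv2.CHAIN_APPROX_NONE)[0]
    return max(cs,key=cv2.contourArea).reshape(-1,2)
hs=lambda h:(h[...,0],h[...,1],h[...,2])
def pot(h): H,Sa,V=hs(h); m=((H<14)&(Sa>90)); z=np.zeros_like(m); z[220:285,375:445]=1; return m&z
c=mask(T,pot,.065,'pot'); e=cv2.minEnclosingCircle(c); print('pot px',e, cv2.boundingRect(c))
# rim: fit ellipse on plane
X=onplane(T,c,.065)[:,:2].astype(np.float32); print('pot rim circle',cv2.minEnclosingCircle(X*1000))
def mug(h): H,Sa,V=hs(h); m=((H>95)&(H<125)&(Sa>110)); z=np.zeros_like(m); z[140:200,350:420]=1; return m&z
c=mask(T,mug,.085,'mug'); X=onplane(T,c,.085)[:,:2]; print('mug bbox',X.min(0),X.max(0))
E
python3 m0.py
```

```text
box ctr [0.6342 0.2806] edges [147.6  58.6 144.6  55.7] dir01 -79.1
bank ctr [0.6335 0.277 ] edges [105.5  50.7 104.8  51. ] dir01 -80.7
note BL,BR,TR [[0.6086, 0.3035, 0.078], [0.6083, 0.2518, 0.078], [0.659, 0.254, 0.078]] ctr [0.6338 0.2788 0.078 ] 0.05170211880156525 0.05078999227107912
dir -90.31094162217917 dir2 2.550635958735083
glue top [[0.6397966  0.28015063 0.148     ]]
glue tri (array([0.64024158, 0.28097701, 0.14557148]), np.float64(0.00026221295266666084))
holder ctr [0.4461 0.2469] edges [84.2 82.4 83.1 79.2] dir01 -93.3
tray ctr [ 0.6523 -0.0114] edges [176.2 100.1 174.2 100.2] dir01 -73.6
pad(rough) ctr [0.4552 0.0032] edges [123.2  71.6 125.5  75.2] dir01 -100.1
pot px ((409.62005615234375, 252.6033477783203), 27.42694854736328) (383, 228, 55, 50)
pot rim circle ((458.7061462402344, -277.9150085449219), 56.02570343017578)
mug bbox [ 0.58402669 -0.2866901 ] [ 0.66693439 -0.17185753]
```

```bash
python3 -c "
from h import *
crop('top0',225,230,315,290,8,'c_pad');crop('scene0',90,240,290,360,4,'c_spot')
crop('scene0',200,140,370,310,4,'c_str')"
```

```text
(no output)
```

View pics/c_pad.png

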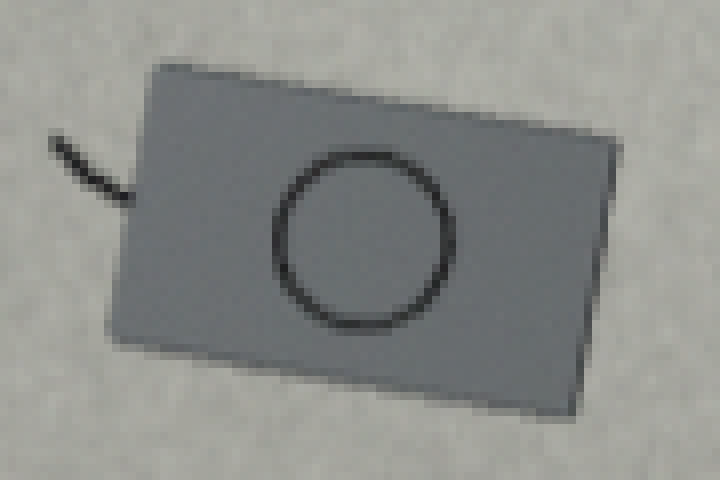

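View pics/c_spot.png

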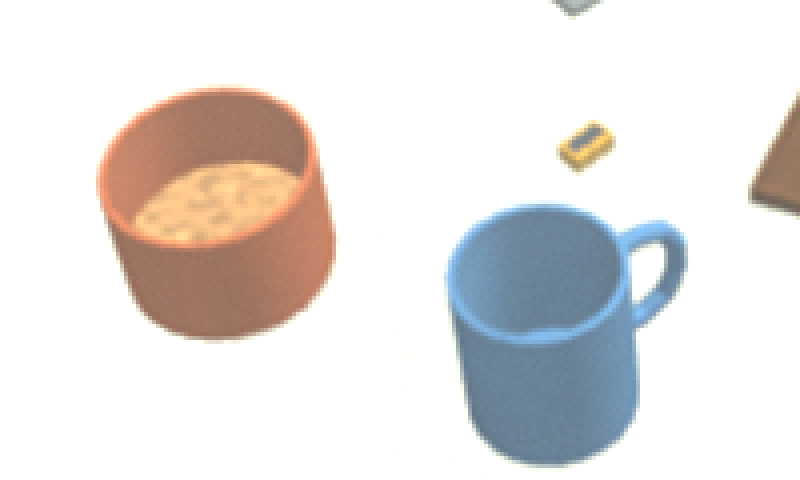

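View pics/c_str.png

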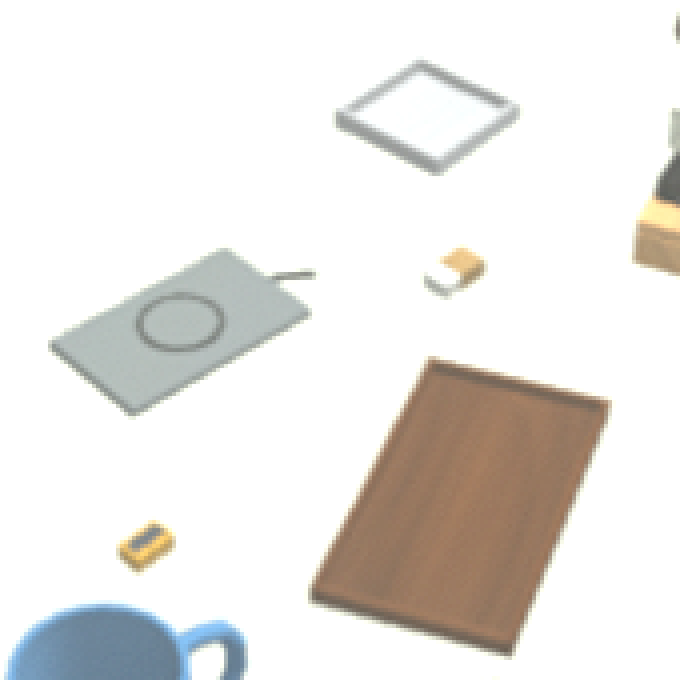

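```bash
cat > m1.py <<'E'
from m0 import *
print('-----')
q=ft([(653-360,370),(575-360,293),(575-360,443)],340,130,3)
X=onplane(T,q,.065); print('pot rim top view: y=',X[0,1]+.05,' x=',(X[1,0]+X[2,0])/2, (X[1,0]-X[2,0]))
# scene rim ellipse
el=ft([(97,185),(318,155),(225,87),(205,248),(120,226),(155,243),(250,237),(290,213),(130,130),(170,100),(280,100),(308,125)],90,240,4)
X=onplane(S,el,.065)[:,:2]
A=np.c_[2*X,np.ones(len(X))]; s=np.linalg.lstsq(A,(X**2).sum(1),rcond=None)[0]; print('pot scene',s[:2],'R',np.sqrt(s[2]+s[:2]@s[:2]))
el=ft([(447,280),(628,270),(545,204),(530,344),(465,315),(490,335),(580,337),(612,312),(480,225),(610,225)],90,240,4)
X=onplane(S,el,.085)[:,:2]
A=np.c_[2*X,np.ones(len(X))]; s=np.linalg.lstsq(A,(X**2).sum(1),rcond=None)[0]; print('mug scene',s[:2],'R',np.sqrt(s[2]+s[:2]@s[:2]))
for z in (.016,.025,.034,.042):
    X=onplane(T,ft([(625-360,368)],340,130,3),z); print('floor z',z,'centre y',X[0,1]+.046)
rect(T,ft([(156,64),(618,137),(578,415),(110,341)],225,230,8),.008,'pad')
print('ring',onplane(T,ft([(364,240)],225,230,8),.008))
rect(S,ft([(418,60),(520,110),(437,172),(337,118)],200,140,4),.014,'holder S')
rect(S,ft([(432,358),(312,597),(512,655),(610,402)],200,140,4)[[0,1,2,3]],.011,'tray S')
rect(S,ft([(222,248),(50,345),(134,412),(312,314)],200,140,4),.008,'pad S')
rect(S,ft([(360,287),(115,455),(265,495),(360,287)],340,120,6),.032,'box S')
rect(S,ft([(165,285),(280,325),(347,278),(240,245)],340,120,6),.078,'note S')
rect(S,ft([(145,415),(265,450),(350,290),(0,0)],340,120,6),.048,'bank S')
E
python3 m1.py | sed -n '/-----/,$p'
```

```text
-----
pot rim top view: y= -0.28404457059815436  x= 0.460205470333345 0.09988534051433212
pot scene [ 0.46333724 -0.28481203] R 0.04896638004418148
mug scene [ 0.63385352 -0.25101798] R 0.03690547109085769
floor z 0.016 centre y -0.28541993665461457
floor z 0.025 centre y -0.2823767927389939
floor z 0.034 centre y -0.2793336488233732
floor z 0.042 centre y -0.2766286320094882
pad ctr [0.4543 0.0034] edges [124.   73.9 124.9  74. ] dir01 -100.6
ring [[0.45406603 0.0037008  0.008     ]]
holder S ctr [0.4534 0.2393] edges [83.  83.6 81.5 82.5] dir01 -6.4
tray S ctr [ 0.6564 -0.0148] edges [179.8  97.8 180.5  97.2] dir01 -72.9
pad S ctr [4.585e-01 2.000e-04] edges [122.1  72.5 120.1  77.9] dir01 -101.0
box S ctr [0.6484 0.2799] edges [157.2  57.8 147.1   0. ] dir01 -87.9
note S ctr [0.6396 0.2688] edges [47.1 43.3 43.5 42.1] dir01 4.9
bank S ctr [0.5941 0.298 ] edges [ 46.6 114.3 258.6 313.1] dir01 -20.7
```

```bash
python3 -m inch '{"dp":[[0,0,0],[0,0,0],[0,0,0],[0,0,0],[0,0,0],[0,0,0],[0,0,0],[0,0,0],[0,0,0],[0,0,0],[0,0,0]],"yaw":[-6.68,-6.68,-6.68,-6.68,-6.68,-6.68,-6.68,-6.68,-6.68,-6.68,0]}' 60
```

```text
time_s: 1.02
position: [0.2461, -0.5741, 0.233]
tcp_rot: [[-0.0, 1.0, 0.002], [0.001, 0.002, -1.0], [-1.0, -0.0, -0.001]]
force: [-0.4, -0.0, 0.3]
opening: 0.692
```

```bash
python3 -m inch '{"dp":[[0,8,-18],[0,16,-34],[0,16,-34],[0,16,-34],[0,16,-34],[0,16,-34],[0,16,-34],[0,16,-34],[0,16,-34],[0,16,-34],[0,16,-34],[0,16,-34],[0,16,-34],[0,16,-34],[0,16,-34],[0,16,-34],[0,16,-34],[0,16,-34],[0,16,-34],[0,16,-34]],"yaw":[0,0,0,0,0,0,0,0,0,0,0,0,0,0,0,0,0,0,0,0]}'
```

```text
time_s: 2.68
position: [0.5585, 0.0915, 0.2334]
tcp_rot: [[-0.0, 1.0, -0.003], [-0.0, -0.003, -1.0], [-1.0, -0.0, 0.0]]
force: [0.6, -1.1, -0.3]
opening: 0.688
```

```bash
python3 -m inch '{"dp":[[0,14,-32],[0,14,-32],[0,14,-32],[0,14,-32],[0,14,-32],[0,10,-22],[0,0,0],[0,0,0]],"yaw":[0,0,0,0,0,0,0,0]}'
python3 - <<'E'
from h import *
s=bot.read_state();print(s['position'],s['force'],s['joint_positions'])
snap('scene','s1');snap('top','t1')
crop('s1',280,60,440,220,5,'c1')
crop('t1',60,100,220,220,5,'c2')
E
```

```text
time_s: 3.35
position: [0.6379, 0.2727, 0.2326]
tcp_rot: [[-0.001, 1.0, -0.0], [-0.001, -0.0, -1.0], [-1.0, -0.001, 0.001]]
force: [0.2, -0.3, -0.5]
opening: 0.689
[0.63791551 0.27265418 0.23259172] [ 0.23726537 -0.32969919 -0.54964807] [ 1.39447131e+01  3.58241821e+01  7.12212487e+01 -2.23141102e-02
  7.30290687e+01  1.39579479e+01]
```

View pics/c1.png

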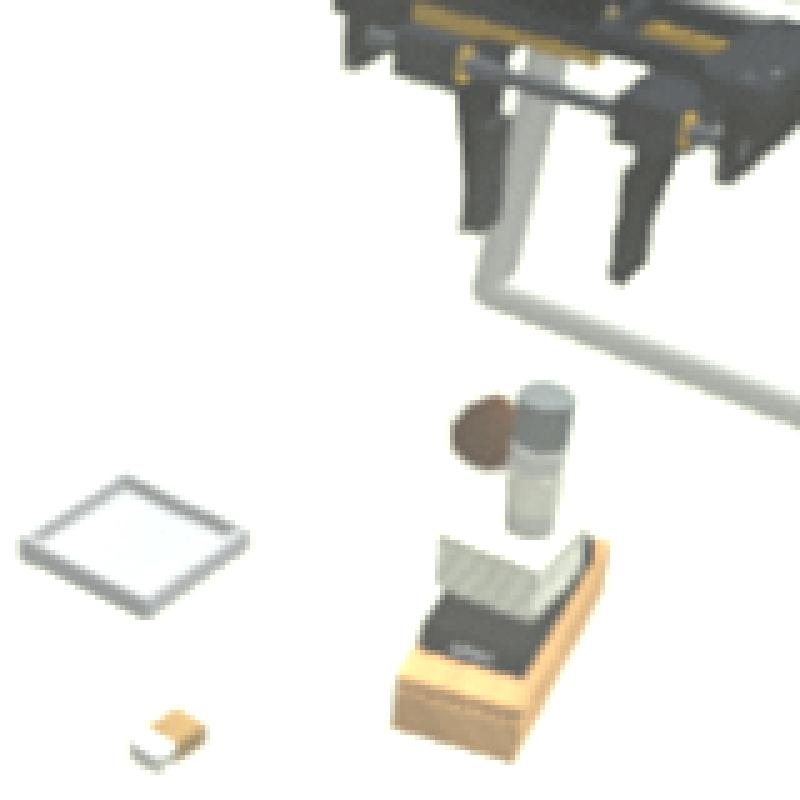

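View pics/c2.png

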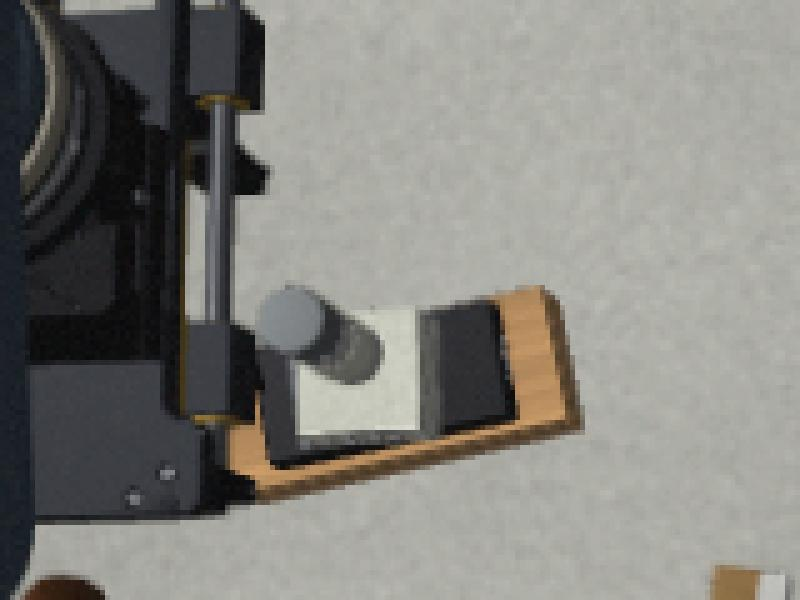

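```bash
python3 - <<'E'
from h import *
S=load('s1');T=load('t1')
p=np.array([.6379,.2727,.2216])
for dx in(-.045,-.03,.03,.045):
  for dy in(-.0095,.0095):
    q=proj(S,p+[dx,dy,0])[0]; print(dx,dy,(q-[280,60]+.5)*5)
E
```

```text
-0.045 -0.0095 [447.08641612 223.86054085]
-0.045 0.0095 [468.71922682 207.6968884 ]
-0.03 -0.0095 [478.19806046 234.02384367]
-0.03 0.0095 [499.57352805 217.65877165]
0.03 -0.0095 [606.12637191 276.31253246]
0.03 0.0095 [626.36083397 259.1016027 ]
0.045 -0.0095 [638.9696787  287.30162555]
0.045 0.0095 [658.89002897 269.86902387]
```

```bash
python3 - <<'E'
from h import *
T=load('t1')
p=np.array([.6379,.2727,.2216])
for dx in(-.045,-.03,.03,.045):
  for dy in(-.0095,.0095):
    q=proj(T,p+[dx,dy,0])[0]; print(dx,dy,(q-[60,100]+.5)*5)
crop('t1',80,110,130,160,14,'c3')
E
```

```text
-0.045 -0.0095 [257.86926018 408.94503437]
-0.045 0.0095 [203.66472764 410.91166792]
-0.03 -0.0095 [258.6629454  365.20603202]
-0.03 0.0095 [204.58605961 367.26898975]
0.03 -0.0095 [262.55883447 192.70430883]
0.03 0.0095 [209.03696416 195.13872216]
0.045 -0.0095 [263.70780412 150.24060129]
0.045 0.0095 [210.3353428  152.76451062]
```

View pics/c3.png

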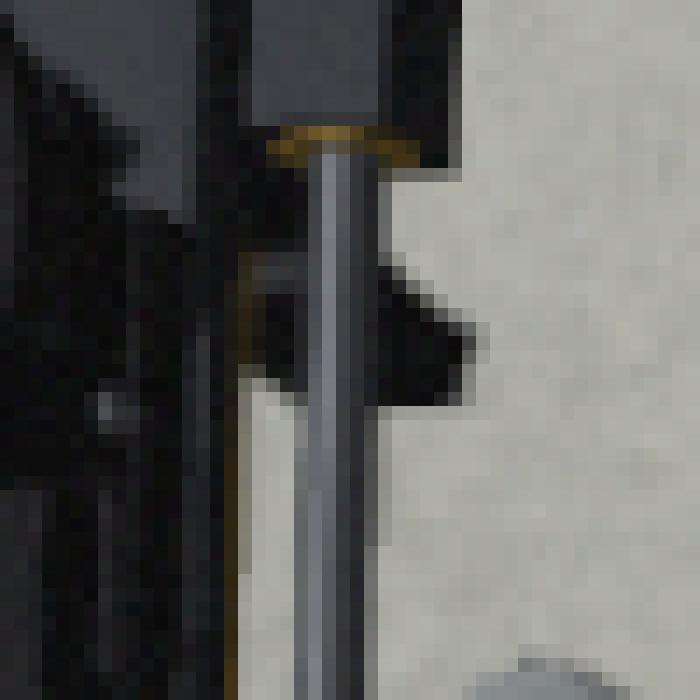

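```bash
python3 -m inch '{"dp":[[0,2,-8],[0,0,0],[10,0,0],[20,0,0],[20,0,0],[20,0,0],[15,0,0],[10,0,0],[3.5,0,0],[0,0,0],[0,0,0],[0,0,0]],"yaw":[0,0,0,0,0,0,0,0,0,0,0,0]}'
python3 - <<'E'
from h import *
snap('scene','s2')
crop('s2',320,60,440,220,5,'c1')
E
```

```text
time_s: 4.45
position: [0.6412, 0.2796, 0.1363]
tcp_rot: [[0.002, 1.0, -0.0], [0.001, -0.0, -1.0], [-1.0, 0.002, -0.001]]
force: [0.2, 0.4, -0.4]
opening: 0.69
```

View pics/c1.png

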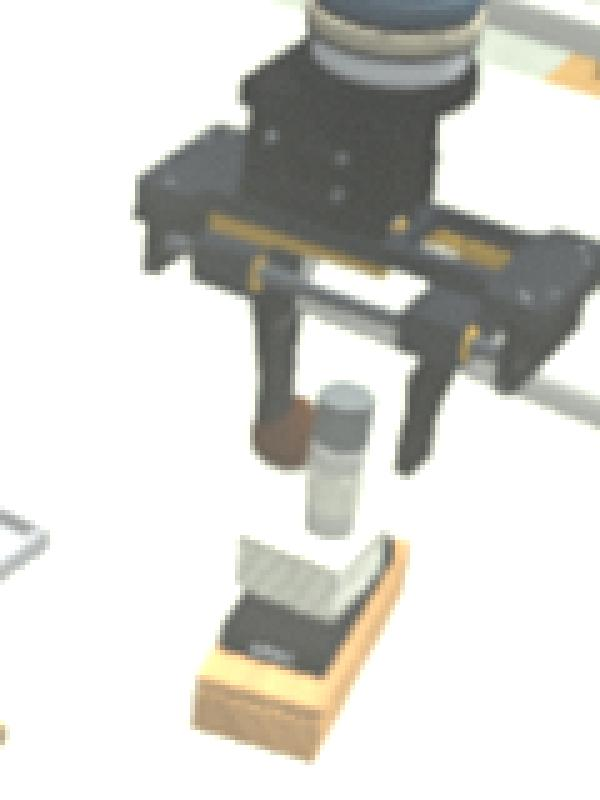

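```bash
python3 -m inch '{"dp":[[0,0,0],[0,0,0],[0,0,0],[0,0,0],[0,0,0],[0,0,0],[0,0,0],[0,0,0],[0,0,0],[0,0,0]],"yaw":[0,0,0,0,0,0,0,0,0,0]}' 0
python3 - <<'E'
from h import *
snap('scene','s3');print(bot.read_state()['opening']*87)
crop('s3',320,60,440,220,5,'c1')
E
```

```text
time_s: 5.33
position: [0.6403, 0.2795, 0.135]
tcp_rot: [[-0.0, 1.0, -0.0], [-0.0, -0.0, -1.0], [-1.0, -0.0, 0.0]]
force: [-0.6, 0.3, -0.1]
opening: 0.298
25.62105132006102
```

View pics/c1.png

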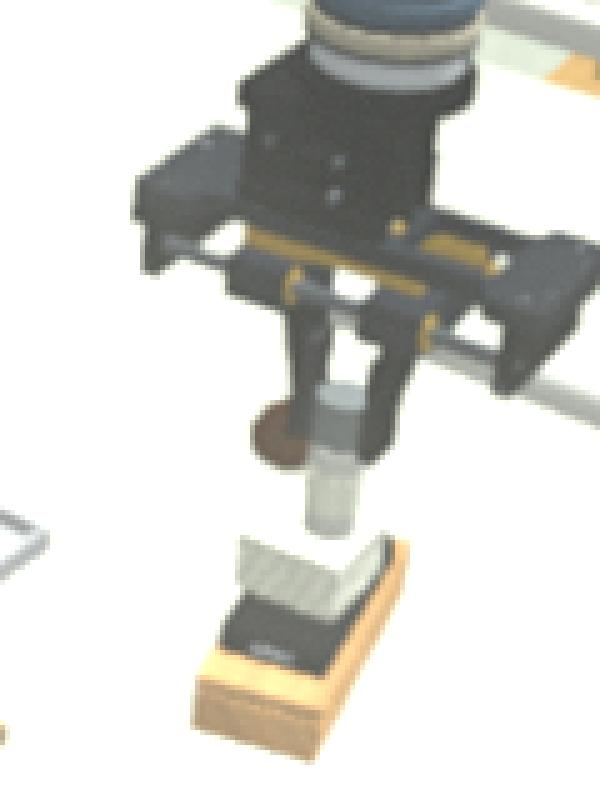

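```bash
python3 -m inch '{"dp":[[-5,0,0],[-15,0,0],[-20,0,0],[-15,0,0],[-5,0,0],[0,0,0]],"yaw":[0,0,0,0,0,0]}' && python3 -m inch '{"dp":[[0,-5,16.5],[0,-10.5,33],[0,-10.5,33],[0,-10.5,33],[0,-10.5,33],[0,-10.5,33],[0,-10.5,33],[0,-10.5,33],[0,-10.5,33],[0,-10.5,33],[0,-10.5,33],[0,-10.5,33],[0,-10.5,33],[0,-10.5,33],[0,-10.5,33],[0,-10.5,33],[0,-10.5,33],[0,-6,19.5],[0,0,0],[0,0,0]],"yaw":[0,0,0,0,0,0,0,0,0,0,0,0,0,0,0,0,0,0,0,0]}'
python3 - <<'E'
from h import *
snap('scene','s4');snap('top','t4');print(bot.read_state()['opening']*87)
crop('s4',60,120,220,340,3,'c1')
crop('t4',340,180,480,300,5,'c2')
E
```

```text
time_s: 5.88
position: [0.6414, 0.2798, 0.1972]
tcp_rot: [[0.004, 1.0, -0.0], [0.001, -0.0, -1.0], [-1.0, 0.004, -0.001]]
force: [0.1, 0.6, -0.3]
opening: 0.293
time_s: 7.55
position: [0.4603, -0.285, 0.1941]
tcp_rot: [[-0.001, 1.0, -0.003], [0.002, -0.003, -1.0], [-1.0, -0.001, -0.002]]
force: [-0.5, 0.4, 0.2]
opening: 0.295
25.282933087568686
```

View pics/c1.png

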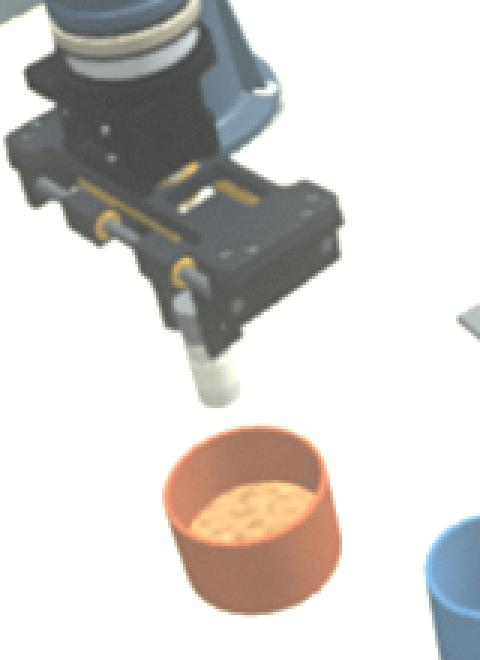

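View pics/c2.png

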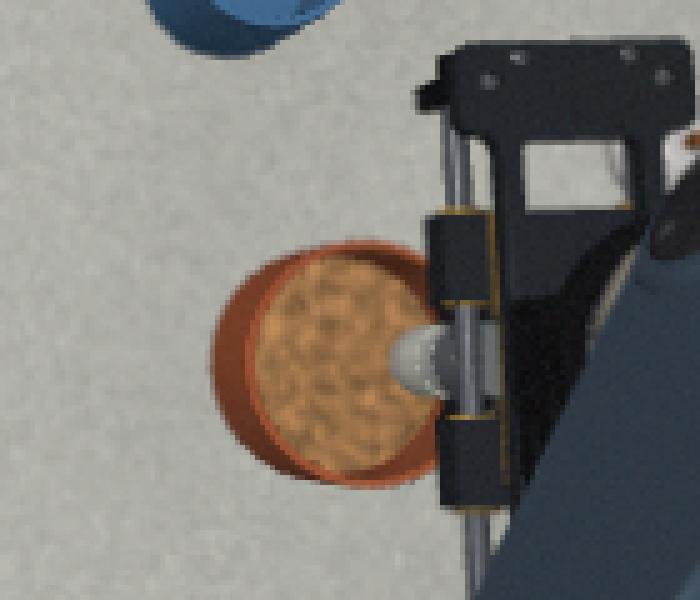

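```bash
python3 -m inch '{"dp":[[8,0,0],[16,0,0],[16,0,0],[16,0,0],[16,0,0],[10,0,0],[5,0,0],[0,0,0],[0,0,0],[0,0,0]],"yaw":[0,0,0,0,0,0,0,0,0,0]}'
python3 - <<'E'
from h import *
s=bot.read_state();print(s['position'],s['force'],s['moment'])
snap('scene','s5');crop('s5',60,120,220,340,3,'c1')
E
```

```text
time_s: 8.48
position: [0.4618, -0.2847, 0.1087]
tcp_rot: [[0.001, 1.0, 0.0], [-0.001, 0.0, -1.0], [-1.0, 0.001, 0.001]]
force: [-0.3, 0.8, -0.0]
opening: 0.293
[ 0.46178714 -0.28469854  0.10872717] [-0.26689811  0.82449379 -0.00752559] [ 0.03646347 -0.15972153  0.01555476]
```

View pics/c1.png

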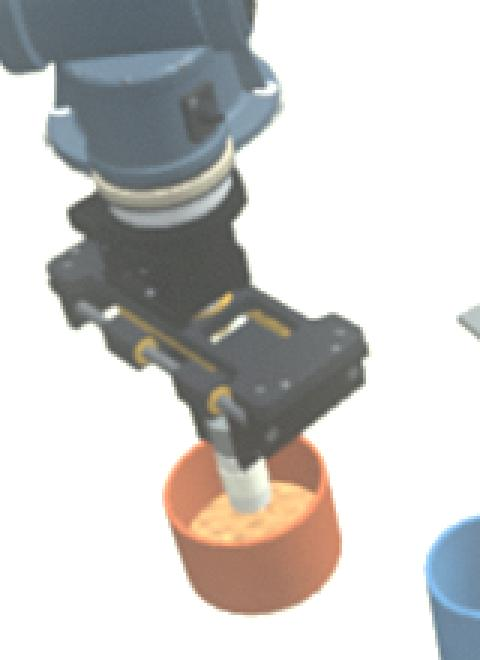

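```bash
python3 -m inch '{"dp":[[1,0,0],[1,0,0],[1,0,0],[1,0,0],[0,0,0]],"yaw":[0,0,0,0,0]}'
```

```text
time_s: 8.95
position: [0.4611, -0.2845, 0.1039]
tcp_rot: [[-0.0, 1.0, -0.0], [0.0, -0.0, -1.0], [-1.0, -0.0, -0.0]]
force: [-0.1, 0.6, 0.5]
opening: 0.295
```

The stick hangs well inside the rim (scene, tip around px (143,288)) and nothing is touching yet. I'll keep lowering in small steps.

```bash
python3 -m inch '{"dp":[[1,0,0],[1,0,0],[1,0,0],[1,0,0],[0,0,0]],"yaw":[0,0,0,0,0]}' | grep -E "posi|forc"
```

```text
position: [0.4611, -0.2844, 0.0998]
force: [-0.8, 0.9, -0.8]
```

```bash
python3 -m inch '{"dp":[[1,0,0],[1,0,0],[1,0,0],[0,0,0]],"yaw":[0,0,0,0]}' | grep -E "posi|forc"
```

```text
position: [0.4611, -0.2844, 0.0968]
force: [-0.8, 0.2, -0.3]
```

```bash
python3 -m inch '{"dp":[[1,0,0],[1,0,0],[1,0,0],[0,0,0]],"yaw":[0,0,0,0]}' | grep -E "posi|forc"
```

```text
position: [0.4611, -0.2844, 0.0938]
force: [-0.7, -0.5, 0.2]
```

```bash
python3 -m inch '{"dp":[[1,0,0],[1,0,0],[1,0,0],[0,0,0]],"yaw":[0,0,0,0]}' | grep -E "posi|forc"
```

```text
position: [0.4611, -0.2844, 0.0908]
force: [-0.1, -0.2, 0.4]
```

```bash
python3 -m inch '{"dp":[[1,0,0],[1,0,0],[1,0,0],[0,0,0]],"yaw":[0,0,0,0]}' | grep -E "posi|forc"
```

```text
position: [0.4611, -0.2844, 0.0878]
force: [-0.6, 1.1, -0.8]
```

```bash
python3 -m inch '{"dp":[[1,0,0],[1,0,0],[0,0,0]],"yaw":[0,0,0]}' | grep -E "posi|forc"
```

```text
position: [0.4611, -0.2844, 0.0858]
force: [-0.1, 0.7, -0.5]
```

```bash
python3 -m inch '{"dp":[[1,0,0],[1,0,0],[0,0,0]],"yaw":[0,0,0]}' | grep -E "posi|forc"
```

```text
position: [0.4611, -0.2844, 0.0839]
force: [-0.3, 0.6, -0.0]
```

```bash
python3 -m inch '{"dp":[[1,0,0],[1,0,0],[0,0,0]],"yaw":[0,0,0]}' | grep -E "posi|forc"
```

```text
position: [0.4611, -0.2844, 0.0819]
force: [0.7, -0.3, -1.0]
```

```bash
python3 -m inch '{"dp":[[1,0,0],[1,0,0],[0,0,0]],"yaw":[0,0,0]}' | grep -E "posi|forc"
```

```text
position: [0.4611, -0.2844, 0.0799]
force: [-0.1, -0.6, -1.2]
```

```bash
python3 -m inch '{"dp":[[1,0,0],[1,0,0],[0,0,0]],"yaw":[0,0,0]}' | grep -E "posi|forc"
```

```text
position: [0.4611, -0.2844, 0.0779]
force: [0.0, 0.1, 0.3]
```

```bash
python3 -m inch '{"dp":[[1,0,0],[1,0,0],[0,0,0]],"yaw":[0,0,0]}' | grep -E "posi|forc"
```

```text
position: [0.4611, -0.2844, 0.0759]
force: [-0.1, -0.3, 0.1]
```

```bash
python3 -m inch '{"dp":[[1,0,0],[1,0,0],[0,0,0]],"yaw":[0,0,0]}' | grep -E "posi|forc"; python3 -c "
from h import *
snap('scene','s6');crop('s6',100,210,200,340,6,'c1')"
```

```text
position: [0.4613, -0.2845, 0.0742]
force: [0.5, -0.5, 1.3]
```

View pics/c1.png

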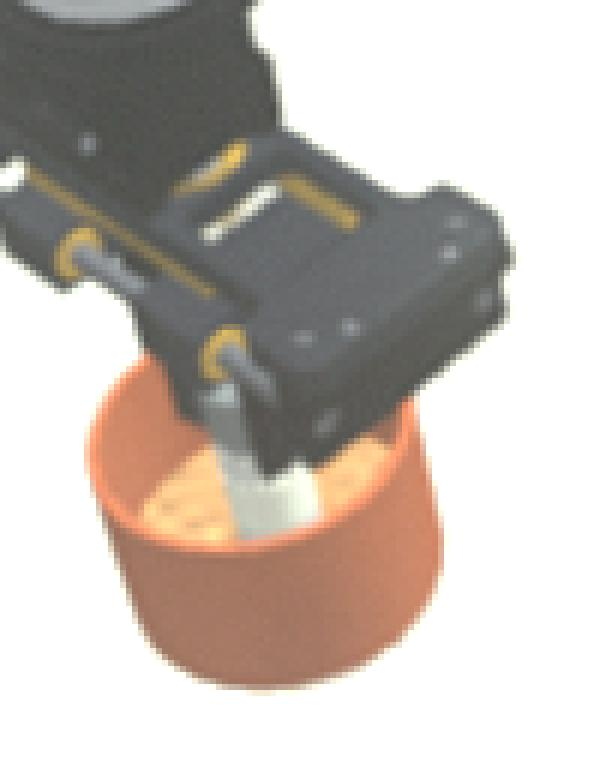

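```bash
python3 -m inch '{"dp":[[1,0,0],[0,0,0]],"yaw":[0,0]}' | grep -E "posi|forc"
```

```text
position: [0.4614, -0.2847, 0.0741]
force: [-0.6, 1.4, 7.1]
```

```bash
python3 -m inch '{"dp":[[0,0,0],[0,0,0],[0,0,0],[0,0,0],[0,0,0]],"yaw":[0,0,0,0,0]}' 46 | grep -E "posi|forc|open" && python3 -m inch '{"dp":[[-3,0,0],[-10,0,0],[-20,0,0],[-35,0,0],[-35,0,0],[-25,0,0],[0,0,0],[0,0,0]],"yaw":[0,0,0,0,0,0,0,0]}'; python3 -c "
from h import *
snap('scene','s7');crop('s7',60,180,220,340,5,'c1')"
```

```text
position: [0.4611, -0.2844, 0.0728]
force: [-0.0, 0.4, 0.3]
opening: 0.507
time_s: 13.75
position: [0.462, -0.2852, 0.2034]
tcp_rot: [[0.004, 1.0, -0.0], [-0.003, -0.0, -1.0], [-1.0, 0.004, 0.003]]
force: [0.2, -0.7, -1.2]
opening: 0.527
```

View pics/c1.png

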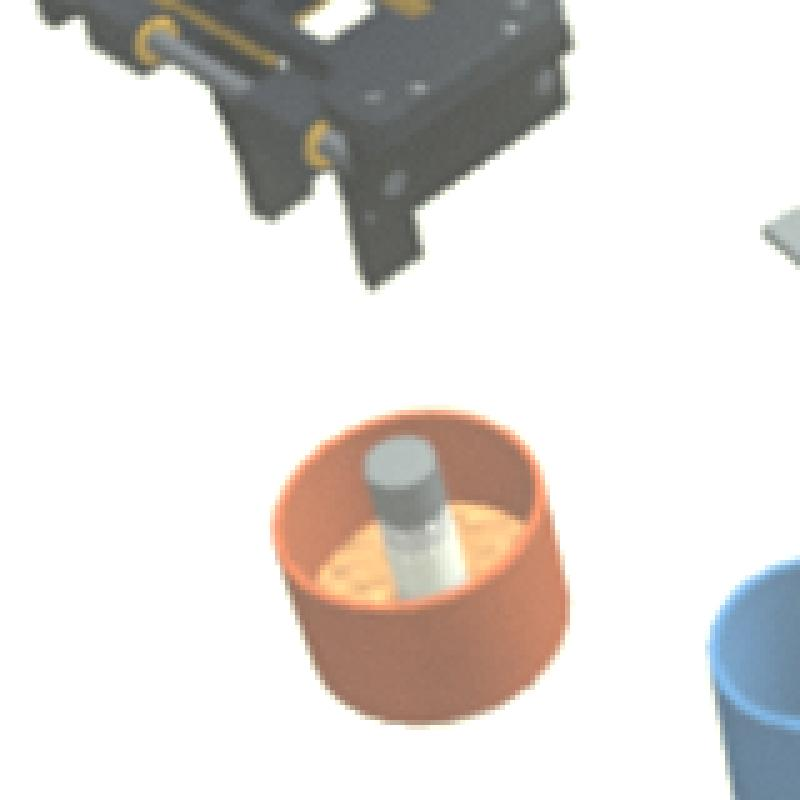

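The stick stands upright in the pot (cap at about px (141,272)), released. While the gripper is clear of the pile, I'll measure the note block again.

```bash
python3 -c "
from h import *
snap('top','t7');crop('t7',90,145,190,210,7,'c1');crop('s7',340,120,420,215,6,'c2')"
```

```text
(no output)
```

View pics/c1.png

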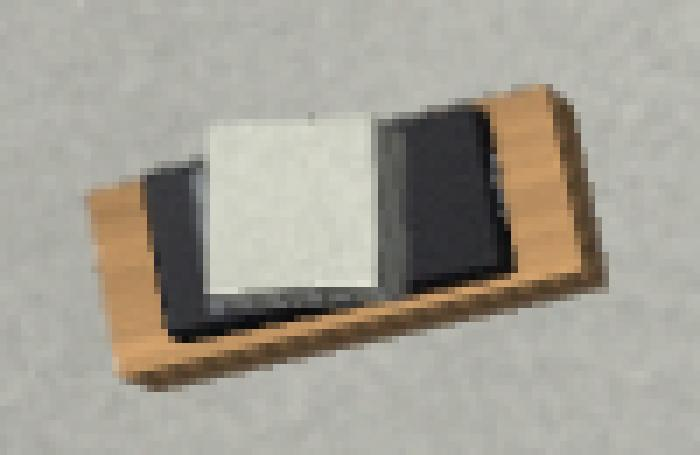

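View pics/c2.png

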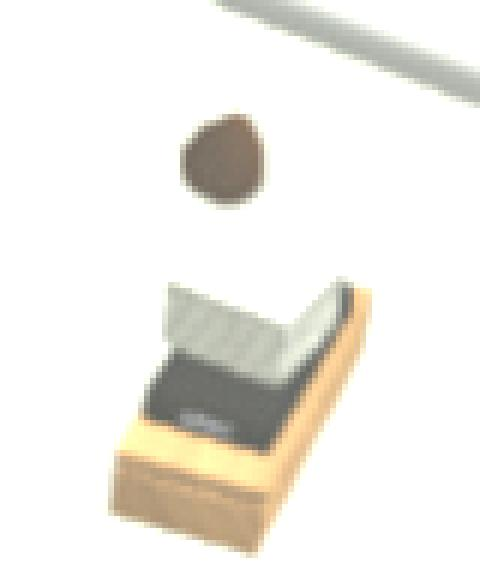

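```bash
python3 - <<'E' | sed -n '/--/,$p'
from m0 import *
print('--');rect(T,ft([(205,121),(374,117),(379,289),(208,293)],90,145,7),.078,'note')
print(bot.read_state()['position'])
E
```

```text
--
note ctr [0.6335 0.2783] edges [50.3 50.5 50.5 50.7] dir01 -90.7
[ 0.46056284 -0.2838836   0.20069525]
```

```bash
python3 -m inch '{"dp":[[0,5,-16.5],[0,10.2,-33],[0,10.2,-33],[0,10.2,-33],[0,10.2,-33],[0,10.2,-33],[0,10.2,-33],[0,10.2,-33],[0,10.2,-33],[0,10.2,-33],[0,10.2,-33],[0,10.2,-33],[0,10.2,-33],[0,10.2,-33],[0,10.2,-33],[0,10.2,-33],[0,10.2,-33],[0,4.8,-19.5],[0,0,0],[0,0,0]],"yaw":[0,0,0,0,0,0,0,0,0,0,0,0,0,0,0,0,0,0,0,0]}' 76 && python3 -m inch '{"dp":[[10,0,0],[20,0,0],[25,0,0],[20,0,0],[10,0,0],[0,0,0],[0,0,0],[0,0,0]],"yaw":[0,0,0,0,0,0,0,0]}'; python3 -c "
from h import *
snap('scene','s8');crop('s8',320,60,440,220,5,'c1');print(bot.read_state()['position'])"
```

```text
time_s: 15.52
position: [0.6329, 0.2802, 0.1984]
tcp_rot: [[-0.004, 1.0, 0.002], [-0.002, 0.002, -1.0], [-1.0, -0.004, 0.002]]
force: [-0.8, -0.2, -0.5]
opening: 0.87
time_s: 16.18
position: [0.6352, 0.2791, 0.1171]
tcp_rot: [[0.002, 1.0, -0.001], [0.0, -0.001, -1.0], [-1.0, 0.002, -0.0]]
force: [-0.3, -0.2, -0.1]
opening: 0.874
[0.63542405 0.27934199 0.11760265]
```

View pics/c1.png

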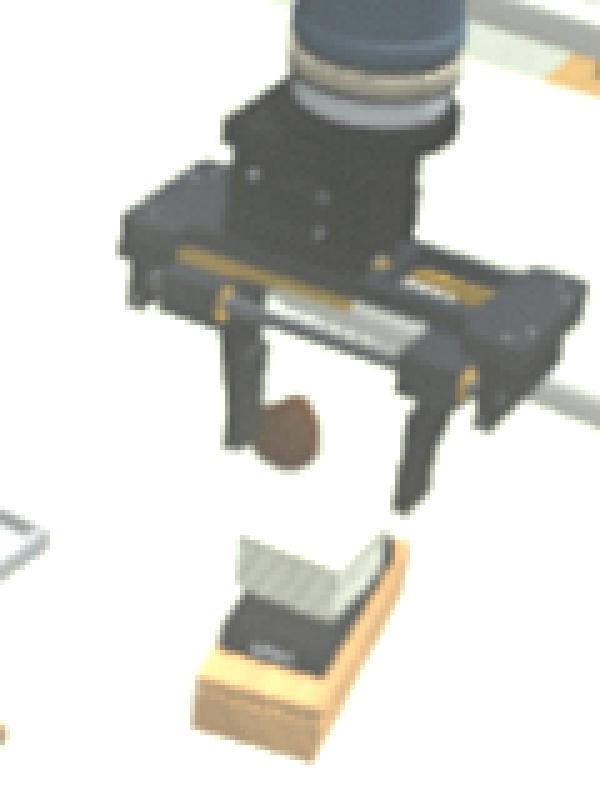

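```bash
python3 -m inch '{"dp":[[8,0,0],[12,0,0],[12,0,0],[8,0,0],[3,0,0],[0,0,0],[0,0,0],[0,0,0]],"yaw":[0,0,0,0,0,0,0,0]}'; python3 -c "
from h import *
snap('scene','s9');crop('s9',320,60,440,220,5,'c1');print(bot.read_state()['position'])"
```

```text
time_s: 16.9
position: [0.6347, 0.2796, 0.0733]
tcp_rot: [[0.001, 1.0, -0.0], [0.0, -0.0, -1.0], [-1.0, 0.001, -0.0]]
force: [1.1, 0.2, 0.6]
opening: 0.874
[0.63474769 0.27966333 0.0735631 ]
```

View pics/c1.png

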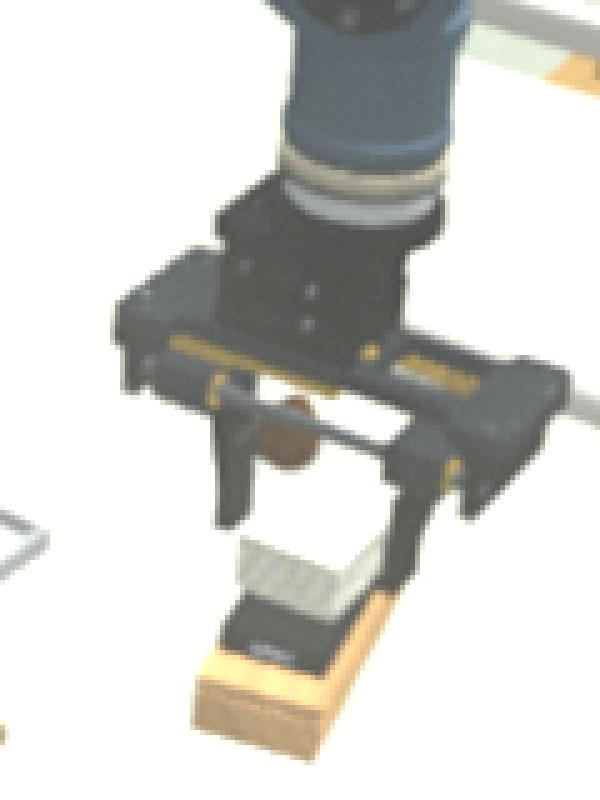

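```bash
python3 -m inch '{"dp":[[0,0,0],[0,0,0],[0,0,0],[0,0,0],[0,0,0],[0,0,0],[0,0,0],[0,0,0]],"yaw":[0,0,0,0,0,0,0,0]}' 0 && python3 -m inch '{"dp":[[-5,0,0],[-15,0,0],[-20,0,0],[-15,0,0],[-5,0,0],[0,0,0]],"yaw":[0,0,0,0,0,0]}'; python3 -c "
from h import *
snap('scene','s10');crop('s10',320,60,440,220,5,'c1');
snap('top','t10')
crop('s10',275,145,340,190,12,'c2')"
```

```text
time_s: 17.62
position: [0.6343, 0.2795, 0.0732]
tcp_rot: [[0.0, 1.0, -0.0], [0.0, -0.0, -1.0], [-1.0, 0.0, -0.0]]
force: [-0.9, 0.1, 2.1]
opening: 0.574
time_s: 18.12
position: [0.6354, 0.2798, 0.135]
tcp_rot: [[0.004, 1.0, -0.0], [0.001, -0.0, -1.0], [-1.0, 0.004, -0.001]]
force: [-1.1, 0.5, -0.3]
opening: 0.571
```

View pics/c1.png

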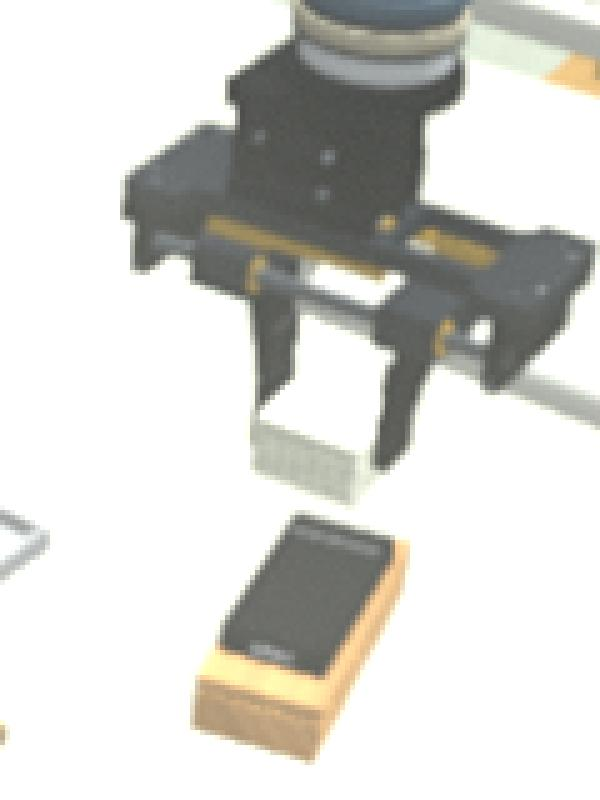

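View pics/c2.png

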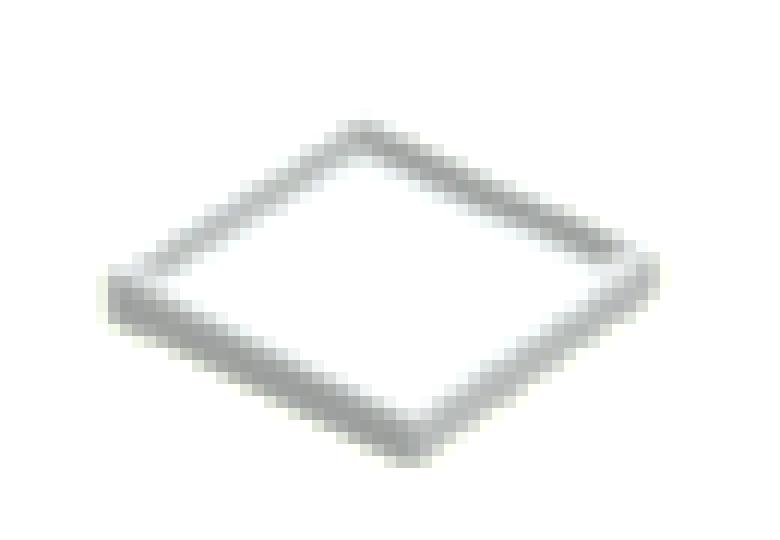

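```bash
python3 -c "
from h import *
im=cv2.imread('pics/s10.png')[140:195,270:345]
im=cv2.normalize(im,None,0,255,cv2.NORM_MINMAX)
cv2.imwrite('pics/c2.png',cv2.resize(im,None,fx=10,fy=10,interpolation=cv2.INTER_NEAREST))"
```

```text
(no output)
```

View pics/c2.png

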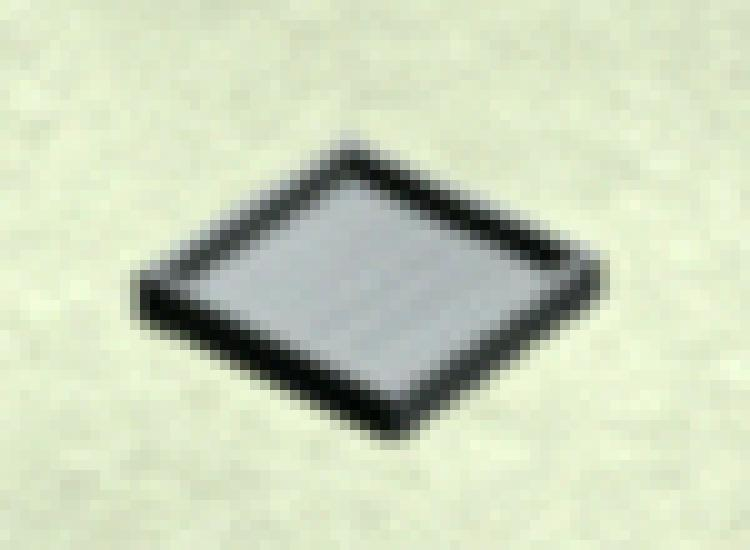

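```bash
python3 - <<'E' | sed -n '/--/,$p'
from m0 import *
print('--')
rect(S,ft([(347,135),(607,257),(391,402),(133,272)],270,140,10),.014,'holder S')
rect(S,ft([(347,155),(580,265),(391,378),(165,275)],270,140,10),.004,'holder inner floor?')
E
python3 -c "
from h import *
im=cv2.imread('pics/t10.png')[240:295,125:190]
im=cv2.normalize(im,None,0,255,cv2.NORM_MINMAX)
cv2.imwrite('pics/c2.png',cv2.resize(im,None,fx=10,fy=10,interpolation=cv2.INTER_NEAREST))"
```

```text
--
holder S ctr [0.4481 0.2467] edges [83.6 82.5 82.3 82.2] dir01 -4.9
holder inner floor? ctr [0.4407 0.2582] edges [75.8 68.8 70.4 71.8] dir01 -3.6
```

View pics/c2.png

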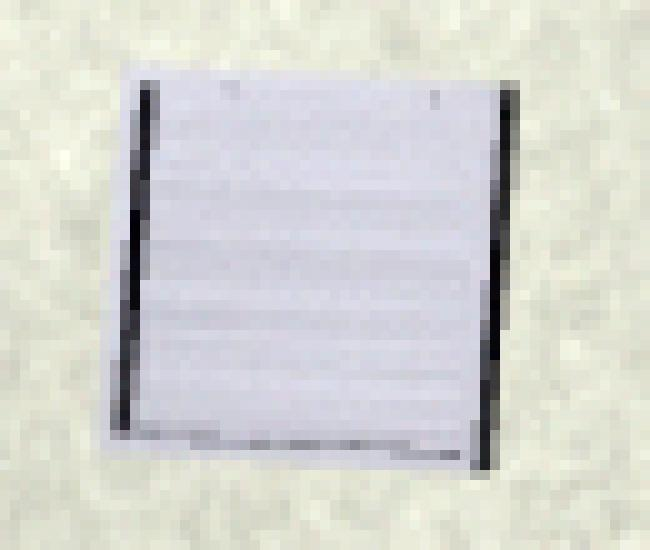

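```bash
python3 - <<'E' | sed -n '/--/,$p'
from m0 import *
print('--')
rect(T,ft([(123,65),(502,80),(474,468),(100,450)],125,240,10),.014,'holder T')
print(bot.read_state()['position'])
E
```

```text
--
holder T ctr [0.4464 0.2489] edges [82.2 81.8 80.7 81.6] dir01 -93.6
[0.63376381 0.2793389  0.13251393]
```

```bash
python3 -m inch '{"dp":[[0,-12,2],[0,-28,4.5],[0,-28,4.5],[0,-28,4.5],[0,-28,4.5],[0,-28,4.5],[0,-28,4.5],[0,-6.5,2],[0,0,0],[20,0,0],[25,0,0],[15,0,0],[0,0,0],[0,0,0],[0,0,0]],"yaw":[0,0,0,0,0,0,0,0,4,0,0,0,0,0,0]}'; python3 -c "
from h import *
snap('scene','s11');snap('top','t11')
def C(t,x0,y0,x1,y1,k,o):
  im=cv2.imread(f'pics/{t}.png')[y0:y1,x0:x1]; im=cv2.normalize(im,None,0,255,cv2.NORM_MINMAX); cv2.imwrite(f'pics/{o}.png',cv2.resize(im,None,fx=k,fy=k,interpolation=cv2.INTER_NEAREST))
C('s11',250,70,360,200,6,'c1');C('t11',100,220,220,310,6,'c2')"
```

```text
time_s: 19.47
position: [0.4484, 0.2486, 0.0732]
tcp_rot: [[0.0, 0.998, -0.07], [0.0, -0.07, -0.998], [-1.0, 0.0, -0.0]]
force: [0.3, 0.5, -1.1]
opening: 0.571
```

View pics/c1.png

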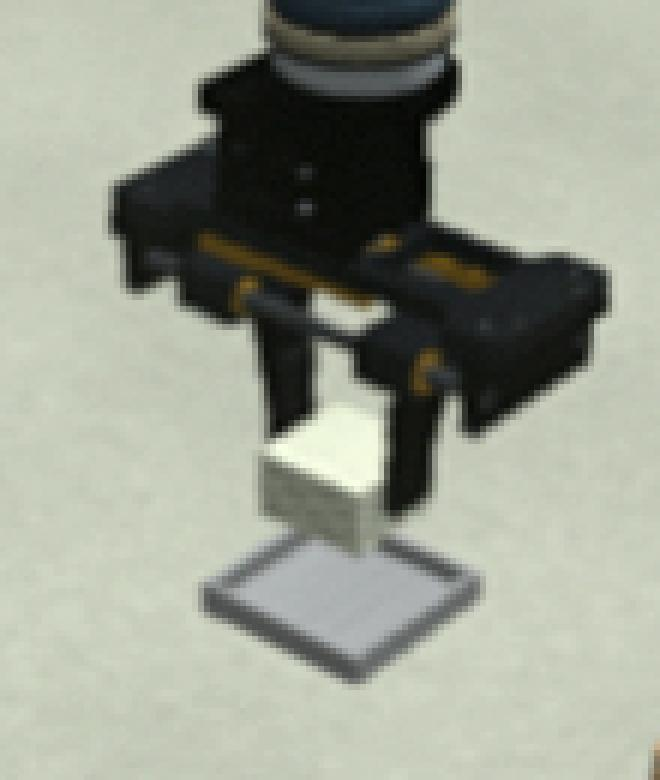

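View pics/c2.png

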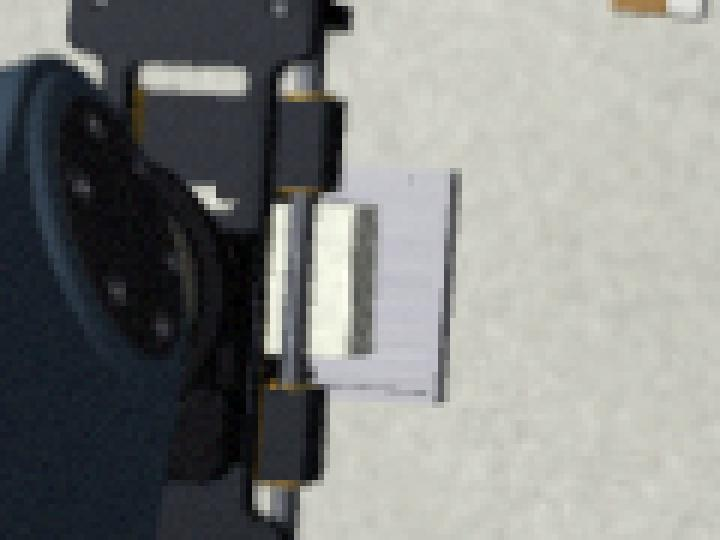

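```bash
python3 - <<'E' | sed -n '/--/,$p'
from m0 import *
print('--')
print('T right bottom edge',onplane(T,ft([(378,280),(377,205),(372,355)],100,220,6),.048))
print('S near bottom corner',onplane(S,ft([(362,553),(262,512)],250,70,6),.048))
print(bot.read_state()['position'])
E
```

```text
--
T right bottom edge [[0.44628868 0.22212133 0.048     ]
 [0.47170242 0.22226822 0.048     ]
 [0.42101046 0.22443176 0.048     ]]
S near bottom corner [[0.47250892 0.2245608  0.048     ]
 [0.42329038 0.22502362 0.048     ]]
[0.44866804 0.24878014 0.07386926]
```

```bash
python3 -m inch '{"dp":[[8,0,0],[14,0,0],[10,0,0],[6,0,0],[3,0,0],[0,0,0],[0,0,0]],"yaw":[0,0,0,0,0,0,0]}'; python3 -m inch '{"dp":[[1,0,0],[1,0,0],[0,0,0],[0,0,0]],"yaw":[0,0,0,0]}'
```

```text
time_s: 20.15
position: [0.4478, 0.2486, 0.032]
tcp_rot: [[-0.0, 0.998, -0.07], [0.0, -0.07, -0.998], [-1.0, -0.0, -0.0]]
force: [-0.4, -0.2, -0.6]
opening: 0.574
time_s: 20.48
position: [0.4479, 0.2486, 0.0303]
tcp_rot: [[0.0, 0.998, -0.07], [0.0, -0.07, -0.998], [-1.0, 0.0, -0.0]]
force: [-0.1, -0.0, -0.4]
opening: 0.569
```

```bash
python3 -m inch '{"dp":[[1,0,0],[0,0,0],[0,0,0]],"yaw":[0,0,0]}'
```

```text
time_s: 20.73
position: [0.448, 0.2486, 0.0292]
tcp_rot: [[0.0, 0.998, -0.07], [0.0, -0.07, -0.998], [-1.0, 0.0, -0.0]]
force: [0.5, -0.1, 0.0]
opening: 0.573
```

```bash
python3 -m inch '{"dp":[[1,0,0],[0,0,0],[0,0,0]],"yaw":[0,0,0]}'
```

```text
time_s: 20.98
position: [0.448, 0.2486, 0.0291]
tcp_rot: [[0.001, 0.998, -0.07], [0.0, -0.07, -0.998], [-1.0, 0.001, -0.0]]
force: [-0.5, -1.0, 8.7]
opening: 0.572
```

```bash
python3 -m inch '{"dp":[[0,0,0],[0,0,0],[0,0,0],[0,0,0],[0,0,0],[0,0,0]],"yaw":[0,0,0,0,0,0]}' 76 && python3 -m inch '{"dp":[[-3,0,0],[-15,0,0],[-30,0,0],[-40,0,0],[-40,0,0],[-20,0,0],[0,30,15],[0,30,15],[0,0,0],[0,0,0]],"yaw":[0,0,0,0,0,0,0,0,0,0]}'; python3 -c "
from h import *
snap('scene','s12');snap('top','t12')
def C(t,x0,y0,x1,y1,k,o):
  im=cv2.imread(f'pics/{t}.png')[y0:y1,x0:x1]; im=cv2.normalize(im,None,0,255,cv2.NORM_MINMAX); cv2.imwrite(f'pics/{o}.png',cv2.resize(im,None,fx=k,fy=k,interpolation=cv2.INTER_NEAREST))
C('s12',260,100,440,220,4,'c1');C('t12',80,140,200,300,4,'c2')
C('s12',205,195,285,250,9,'c3');C('s12',270,220,360,310,8,'c4')"
```

```text
time_s: 21.48
position: [0.4477, 0.2485, 0.0279]
tcp_rot: [[-0.0, 0.998, -0.07], [-0.0, -0.07, -0.998], [-1.0, -0.0, 0.0]]
force: [-0.2, 0.6, 0.1]
opening: 0.86
time_s: 22.32
position: [0.5069, 0.2136, 0.1764]
tcp_rot: [[0.001, 0.997, -0.072], [0.0, -0.072, -0.997], [-1.0, 0.001, -0.0]]
force: [-0.3, 0.5, -1.2]
opening: 0.873
```

View pics/c1.png

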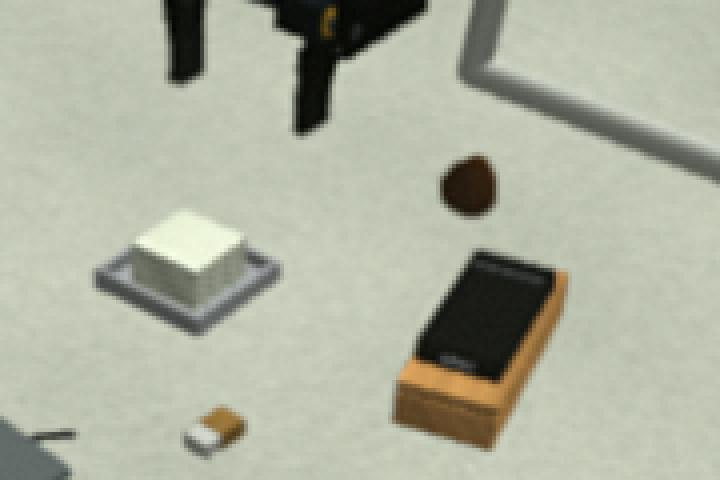

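View pics/c2.png

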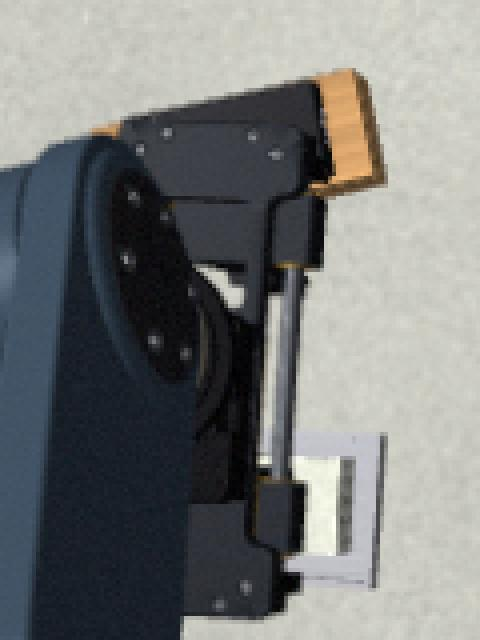

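View pics/c3.png

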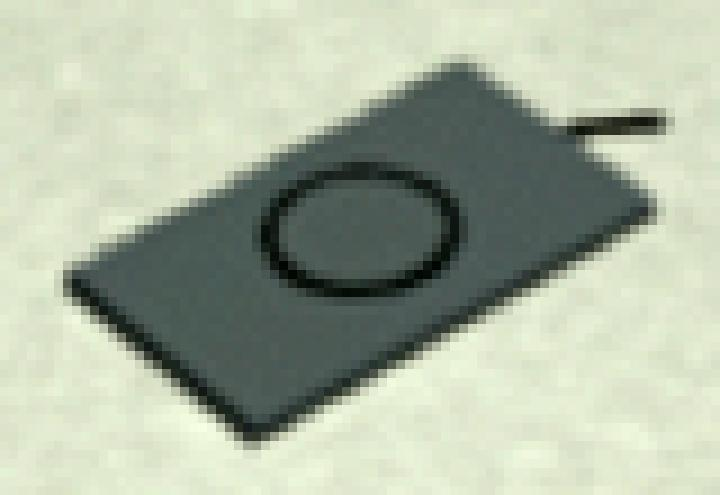

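View pics/c4.png

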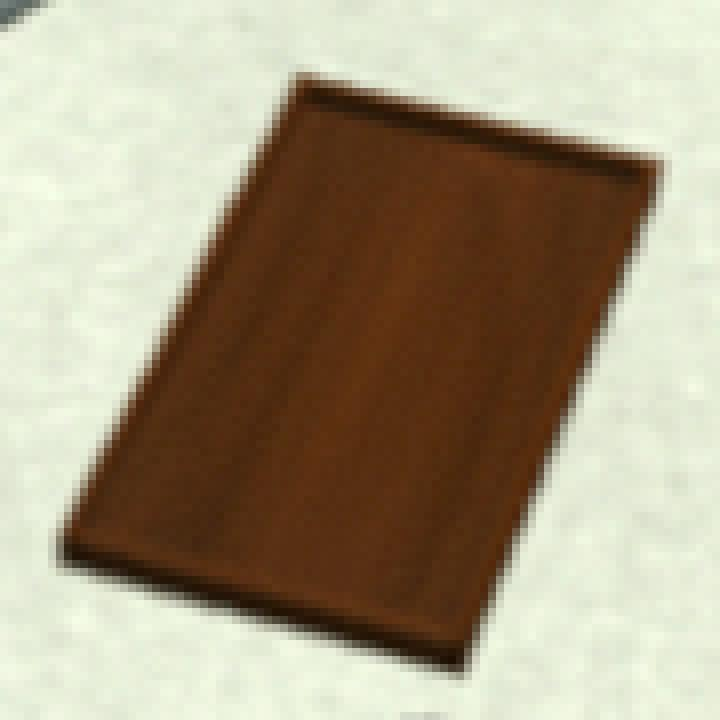

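```bash
python3 - <<'E' | sed -n '/--/,$p'
from m0 import *
print('--')
rect(S,ft([(462,60),(65,275),(253,428),(658,205)],205,195,9),.008,'pad S')
print('ring S',onplane(S,ft([(361,231)],205,195,9),.008))
rect(S,ft([(297,74),(62,540),(465,648),(663,162)],270,220,8),.011,'tray S')
rect(S,ft([(480,250),(415,358),(500,380),(557,268)],260,100,4),.048,'bank S')
rect(S,ft([(480,235),(397,385),(495,407),(568,275)],260,100,4),.032,'box S')
print(bot.read_state()['position'])
E
```

```text
--
pad S ctr [0.4574 0.0017] edges [123.3  73.1 121.6  75.9] dir01 -101.6
ring S [[0.45550952 0.00333705 0.008     ]]
tray S ctr [ 0.6543 -0.0124] edges [176.   98.1 175.1  99.7] dir01 -73.3
bank S ctr [0.6407 0.27  ] edges [119.2  48.7 119.9  47.1] dir01 -78.5
box S ctr [0.635  0.2813] edges [166.3  55.7 143.2  64. ] dir01 -78.4
[0.50420763 0.21429433 0.17559644]
```

```bash
python3 -m inch '{"dp":[[0,0,0],[0,0,0],[0,20,-6],[0,30,-9],[0,30,-9],[0,30,-9],[0,20,-6],[0,8,-2],[0,0,0],[20,0,0],[30,0,0],[20,0,0],[10,0,0],[0,0,0],[0,0,0],[0,0,0]],"yaw":[-7,-7,0,0,0,0,0,0,0,0,0,0,0,0,0,0]}' 76; python3 -c "
from h import *
snap('scene','s13');snap('top','t13')
def C(t,x0,y0,x1,y1,k,o):
  im=cv2.imread(f'pics/{t}.png')[y0:y1,x0:x1]; im=cv2.normalize(im,None,0,255,cv2.NORM_MINMAX); cv2.imwrite(f'pics/{o}.png',cv2.resize(im,None,fx=k,fy=k,interpolation=cv2.INTER_NEAREST))
C('s13',330,80,430,220,5,'c1');C('t13',80,110,200,220,5,'c2');print(bot.read_state()['position'])"
```

```text
time_s: 23.75
position: [0.6348, 0.2789, 0.0976]
tcp_rot: [[0.002, 0.985, 0.174], [0.001, 0.174, -0.985], [-1.0, 0.002, -0.0]]
force: [0.9, -0.8, -0.3]
opening: 0.872
[0.63532165 0.27899706 0.09803804]
```

View pics/c1.png

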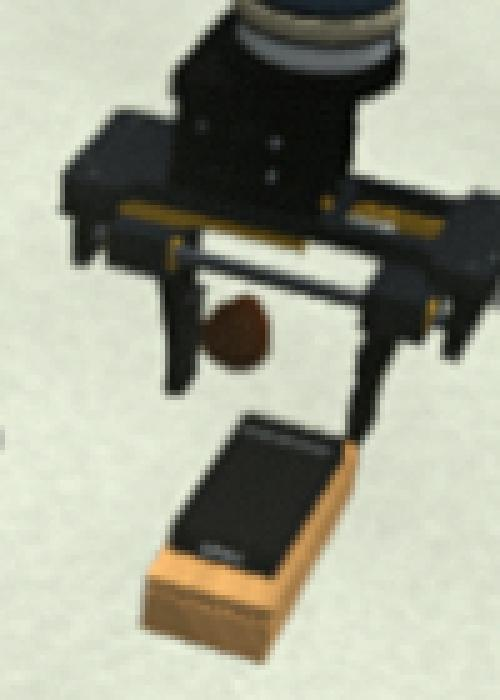

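View pics/c2.png

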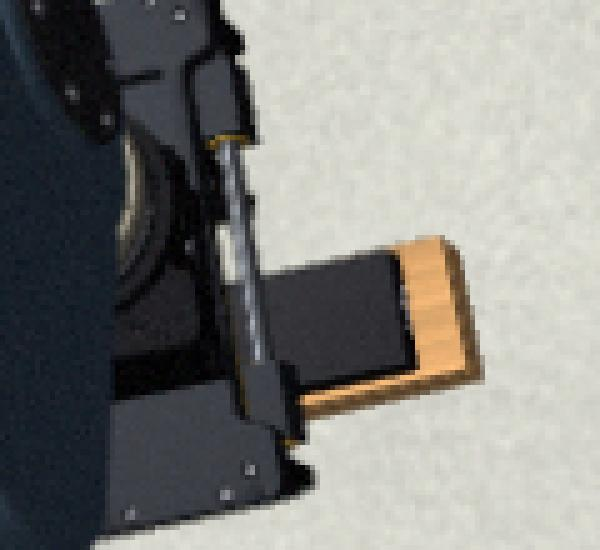

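```bash
python3 -m inch '{"dp":[[8,0,0],[12,0,0],[12,0,0],[10,0,0],[4,0,0],[2,0,0],[1,0,0],[0,0,0],[0,0,0],[0,0,0]],"yaw":[0,0,0,0,0,0,0,0,0,0]}'; python3 -c "
from h import *
snap('scene','s14')
def C(t,x0,y0,x1,y1,k,o):
  im=cv2.imread(f'pics/{t}.png')[y0:y1,x0:x1]; im=cv2.normalize(im,None,0,255,cv2.NORM_MINMAX); cv2.imwrite(f'pics/{o}.png',cv2.resize(im,None,fx=k,fy=k,interpolation=cv2.INTER_NEAREST))
C('s14',330,100,430,220,6,'c1');print(bot.read_state()['position'])"
```

```text
time_s: 24.68
position: [0.6347, 0.2789, 0.0476]
tcp_rot: [[0.001, 0.985, 0.174], [0.0, 0.174, -0.985], [-1.0, 0.001, -0.0]]
force: [-0.3, -0.5, 0.5]
opening: 0.875
[0.63473855 0.27883903 0.04767689]
```

View pics/c1.png

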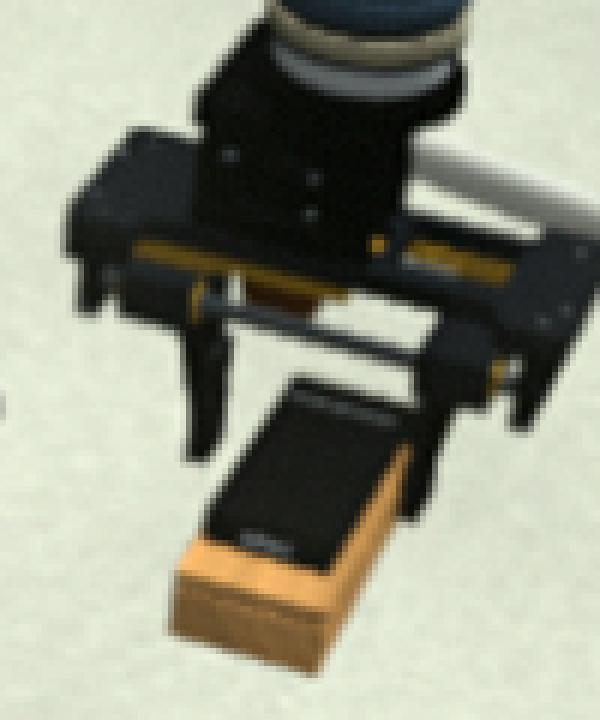

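```bash
python3 -m inch '{"dp":[[1,0,0],[0,0,0],[0,0,0],[0,0,0],[0,0,0],[0,0,0],[0,0,0],[0,0,0],[0,0,0]],"yaw":[0,0,0,0,0,0,0,0,0]}' 0 && python3 -m inch '{"dp":[[-5,0,0],[-15,0,0],[-20,0,0],[-20,0,0],[-10,0,0],[0,0,0],[0,0,0]],"yaw":[0,0,0,0,0,0,0]}'; python3 -c "
from h import *
snap('scene','s15');snap('top','t15')
def C(t,x0,y0,x1,y1,k,o):
  im=cv2.imread(f'pics/{t}.png')[y0:y1,x0:x1]; im=cv2.normalize(im,None,0,255,cv2.NORM_MINMAX); cv2.imwrite(f'pics/{o}.png',cv2.resize(im,None,fx=k,fy=k,interpolation=cv2.INTER_NEAREST))
C('s15',330,80,430,220,5,'c1');C('t15',80,110,200,220,5,'c2');print(bot.read_state()['position'])"
```

```text
time_s: 25.48
position: [0.6346, 0.2788, 0.0461]
tcp_rot: [[0.001, 0.985, 0.174], [0.0, 0.174, -0.985], [-1.0, 0.001, -0.0]]
force: [0.7, 0.8, 0.2]
opening: 0.595
time_s: 26.07
position: [0.6341, 0.2787, 0.1162]
tcp_rot: [[0.0, 0.985, 0.174], [0.0, 0.174, -0.985], [-1.0, 0.0, -0.0]]
force: [-0.1, 0.7, -2.2]
opening: 0.592
[0.63308561 0.27836644 0.11456353]
```

View pics/c1.png

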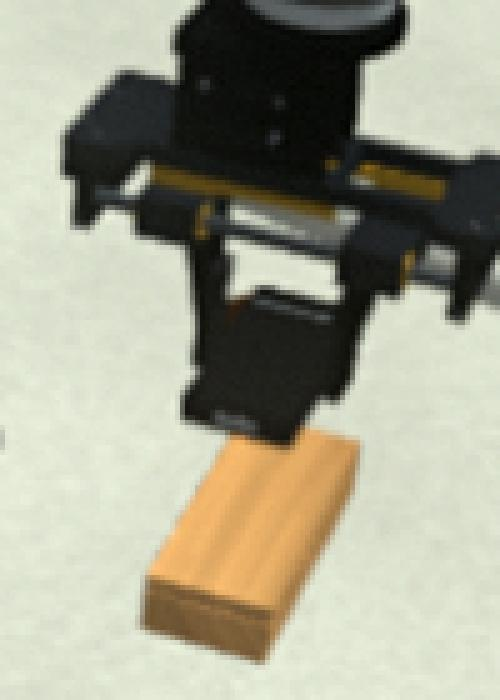

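View pics/c2.png

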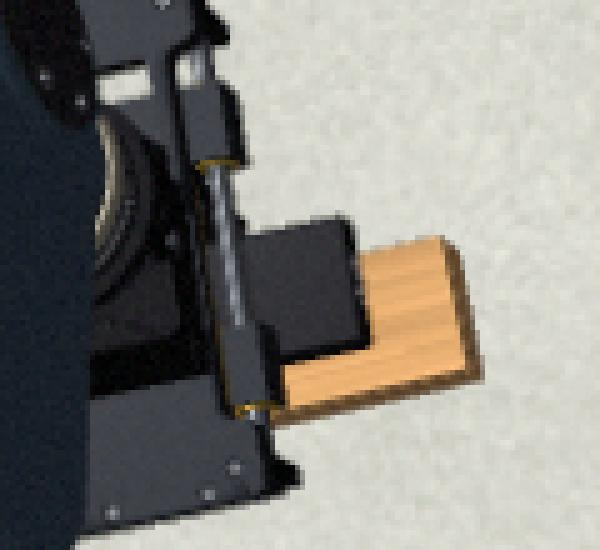

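```bash
python3 -m inch '{"dp":[[0,-10,11],[0,-22,24],[0,-24,25.5],[0,-24,25.5],[0,-24,25.5],[0,-24,25.5],[0,-24,25.5],[0,-24,25.5],[0,-24,26],[0,-16.6,17],[0,-8,9],[0,0,0],[0,0,0],[0,0,0],[0,0,0],[0,0,0],[0,0,0]],"yaw":[0,0,0,0,0,0,0,0,0,0,0,6.9,6.9,7,0,0,0]}'; python3 -c "
from h import *
snap('scene','s16');snap('top','t16')
def C(t,x0,y0,x1,y1,k,o):
  im=cv2.imread(f'pics/{t}.png')[y0:y1,x0:x1]; im=cv2.normalize(im,None,0,255,cv2.NORM_MINMAX); cv2.imwrite(f'pics/{o}.png',cv2.resize(im,None,fx=k,fy=k,interpolation=cv2.INTER_NEAREST))
C('s16',190,130,300,260,6,'c1');C('t16',200,200,340,320,5,'c2');print(bot.read_state()['position'])"
```

```text
time_s: 27.58
position: [0.4545, 0.0035, 0.1156]
tcp_rot: [[-0.001, 0.983, -0.185], [0.0, -0.185, -0.983], [-1.0, -0.001, -0.0]]
force: [0.6, -0.0, -3.0]
opening: 0.594
[0.45460354 0.0035449  0.115817  ]
```

View pics/c1.png

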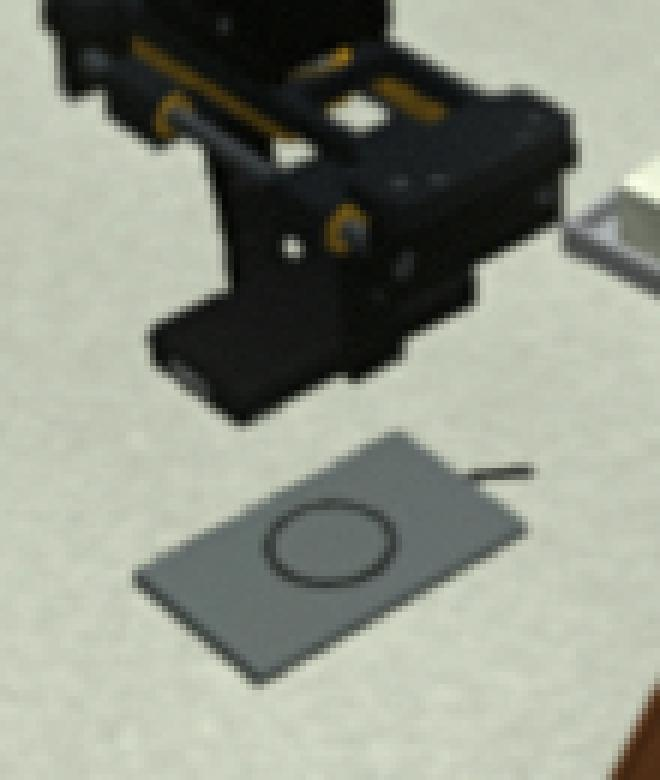

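View pics/c2.png

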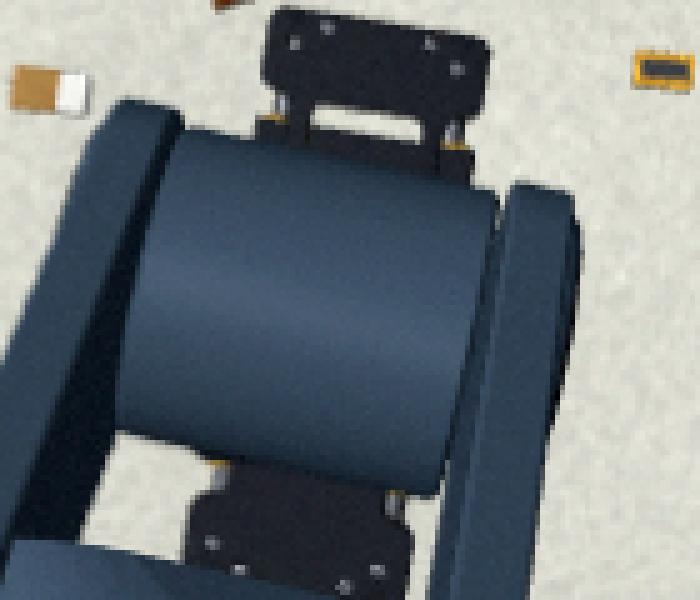

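```bash
python3 - <<'E' | sed -n '/--/,$p'
from m0 import *
print('--')
c=np.array([.4545,.0035,.1013]);x=np.array([.983,-.185,0]);y=np.array([-.185,-.983,0])
for a in(-.026,.026): print('pred near end',(proj(S,c+a*x+.053*y)[0]-[190,130]+.5)*6, 'top',(proj(S,c+a*x+.053*y+[0,0,.016])[0]-[190,130]+.5)*6)
o=onplane(S,ft([(155,362),(243,424)],190,130,6),.1013); print('obs',o)
print(o.mean(0)-c, (o.mean(0)-c)@x,(o.mean(0)-c)@y)
E
```

```text
--
pred near end [144.79684618 364.23311091] top [140.56357031 326.14226332]
pred near end [238.04591226 433.69578414] top [234.55027642 395.05357545]
obs [[ 0.42108171 -0.04078526  0.1013    ]
 [ 0.4681069  -0.04854538  0.1013    ]]
[-9.90569682e-03 -4.81653183e-02  5.55111512e-17] -0.0008267160820404917 0.04917906181999767
```

```bash
python3 - <<'E' | sed -n '/--/,$p'
from m0 import *
print('--')
c=np.array([.6337,.2786,.1172]);x=np.array([.985,.174,0]);y=np.array([.174,-.985,0])
o=onplane(T,ft([(349,216),(364,343)],80,110,5),.1172); print(o,(o.mean(0)-c)@x,(o.mean(0)-c)@y)
E
python3 -m inch '{"dp":[[10,0,0],[20,0,0],[20,0,0],[15,0,0],[10,0,0],[5,0,0],[0,0,0],[0,0,0],[0,0,0]],"yaw":[0,0,0,0,0,0,0,0,0]}'; python3 -c "
from h import *
snap('scene','s17')
def C(t,x0,y0,x1,y1,k,o):
  im=cv2.imread(f'pics/{t}.png')[y0:y1,x0:x1]; im=cv2.normalize(im,None,0,255,cv2.NORM_MINMAX); cv2.imwrite(f'pics/{o}.png',cv2.resize(im,None,fx=k,fy=k,interpolation=cv2.INTER_NEAREST))
C('s17',200,160,300,250,8,'c1');print(bot.read_state()['position'])"
```

```text
--
[[0.66575242 0.22918772 0.1172    ]
 [0.61564213 0.22285333 0.1172    ]] -0.002256513910985983 0.05300830902388753
time_s: 28.43
position: [0.4552, 0.0033, 0.0366]
tcp_rot: [[0.001, 0.982, -0.187], [-0.0, -0.187, -0.982], [-1.0, 0.001, 0.0]]
force: [0.1, 0.1, -1.9]
opening: 0.594
[0.45530451 0.00330675 0.03670025]
```

View pics/c1.png

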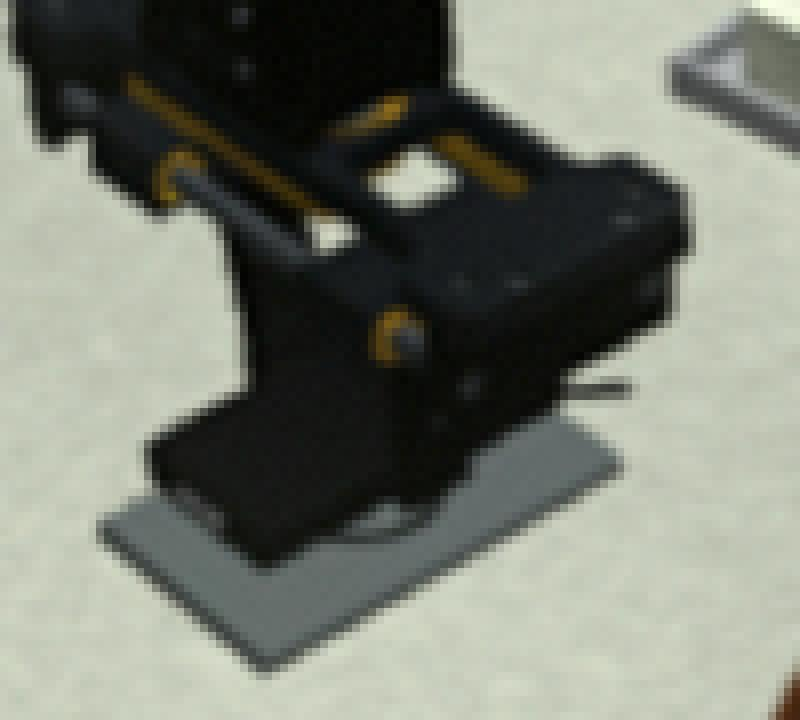

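```bash
python3 - <<'E' | sed -n '/--/,$p'
from m0 import *
print('--')
b=onplane(S,ft([(150,484),(265,567)],200,160,8),.0223); p=onplane(S,ft([(98,527),(264,661)],200,160,8),.008)
x=np.array([.983,-.185]);y=np.array([-.185,-.983])
print(b,p); d=(b.mean(0)-p.mean(0))[:2]; print('x off',d@x,'y gap',-(d@y),'want 0, .010')
e=b[1]-b[0];print(np.linalg.norm(e),np.degrees(np.arctan2(e[1],e[0])));e=p[1]-p[0];print(np.linalg.norm(e),np.degrees(np.arctan2(e[1],e[0])))
E
```

```text
--
[[ 0.42159778 -0.04245061  0.0223    ]
 [ 0.46844483 -0.04916885  0.0223    ]] [[ 0.40998408 -0.05233299  0.008     ]
 [ 0.48102572 -0.06533205  0.008     ]]
x off -0.0028845881990568166 y gap 0.012711941867362807 want 0, .010
0.047326322980344976 -8.161023746926878
0.07222111390571931 -10.36916084612592
```

```bash
python3 -m inch '{"dp":[[0,0.5,2],[5,0,0],[4,0,0],[2,0,0],[1,0,0],[0,0,0],[0,0,0]],"yaw":[0,0,0,0,0,0,0]}';python3 -m inch '{"dp":[[1,0,0],[0,0,0],[0,0,0]],"yaw":[0,0,0]}'
```

```text
time_s: 29.07
position: [0.4548, 0.0014, 0.0239]
tcp_rot: [[-0.0, 0.982, -0.188], [0.0, -0.188, -0.982], [-1.0, -0.0, -0.0]]
force: [-0.0, -0.4, -2.0]
opening: 0.595
time_s: 29.32
position: [0.4549, 0.0014, 0.0231]
tcp_rot: [[0.0, 0.982, -0.188], [0.0, -0.188, -0.982], [-1.0, 0.0, -0.0]]
force: [0.1, -0.3, -2.3]
opening: 0.593
```

```bash
python3 -m inch '{"dp":[[1,0,0],[0,0,0],[0,0,0]],"yaw":[0,0,0]}'
```

```text
time_s: 29.57
position: [0.455, 0.0013, 0.0221]
tcp_rot: [[0.0, 0.982, -0.187], [-0.0, -0.187, -0.982], [-1.0, 0.0, 0.0]]
force: [-0.2, 0.9, -1.9]
opening: 0.593
```

```bash
python3 -m inch '{"dp":[[1,0,0],[0,0,0],[0,0,0]],"yaw":[0,0,0]}'
```

```text
time_s: 29.82
position: [0.4549, 0.0013, 0.022]
tcp_rot: [[0.001, 0.982, -0.187], [-0.0, -0.187, -0.982], [-1.0, 0.001, 0.0]]
force: [-1.0, 0.7, 8.8]
opening: 0.591
```

```bash
python3 -m inch '{"dp":[[0,0,0],[0,0,0],[0,0,0],[0,0,0],[0,0,0],[0,0,0]],"yaw":[0,0,0,0,0,0]}' 76 && python3 -m inch '{"dp":[[-3,0,0],[-15,0,0],[-30,0,0],[-40,0,0],[-30,0,0],[0,0,-20],[0,0,-40],[0,0,-40],[0,0,-40],[0,0,-20],[0,0,0],[0,0,0]],"yaw":[0,0,0,0,0,0,0,0,0,0,0,0]}'; python3 -c "
from h import *
snap('scene','s18');snap('top','t18')
def C(t,x0,y0,x1,y1,k,o):
  im=cv2.imread(f'pics/{t}.png')[y0:y1,x0:x1]; im=cv2.normalize(im,None,0,255,cv2.NORM_MINMAX); cv2.imwrite(f'pics/{o}.png',cv2.resize(im,None,fx=k,fy=k,interpolation=cv2.INTER_NEAREST))
C('s18',200,180,300,250,8,'c1');C('t18',220,220,320,295,8,'c2');C('t18',90,145,190,210,7,'c3');C('s18',340,120,420,215,6,'c4')
print(bot.read_state()['position'])"
```

```text
time_s: 30.32
position: [0.4548, 0.0014, 0.0209]
tcp_rot: [[-0.0, 0.982, -0.187], [0.0, -0.187, -0.982], [-1.0, -0.0, -0.0]]
force: [-0.6, 0.2, 0.9]
opening: 0.862
time_s: 31.32
position: [0.4844, 0.1593, 0.139]
tcp_rot: [[-0.0, 0.983, -0.185], [-0.0, -0.185, -0.983], [-1.0, -0.0, 0.0]]
force: [-1.1, 0.2, -0.4]
opening: 0.871
[0.4841763  0.15772721 0.13891571]
```

View pics/c1.png

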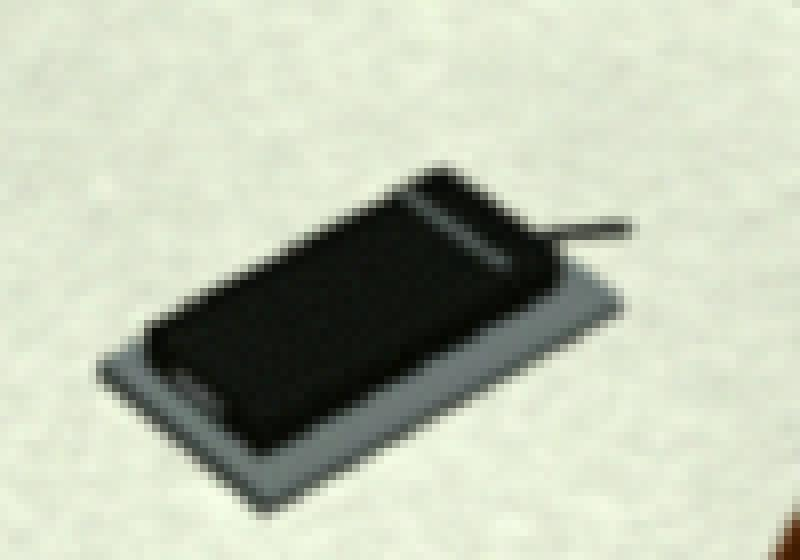

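View pics/c2.png

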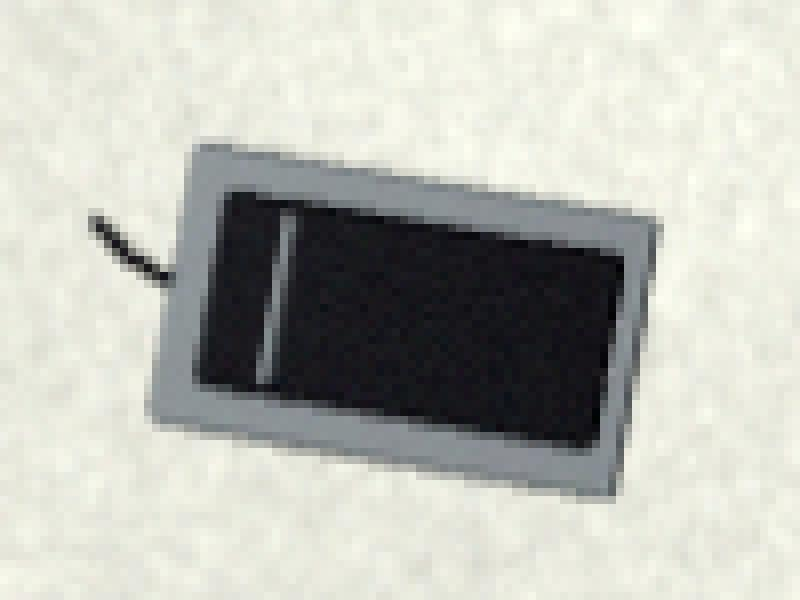

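View pics/c3.png

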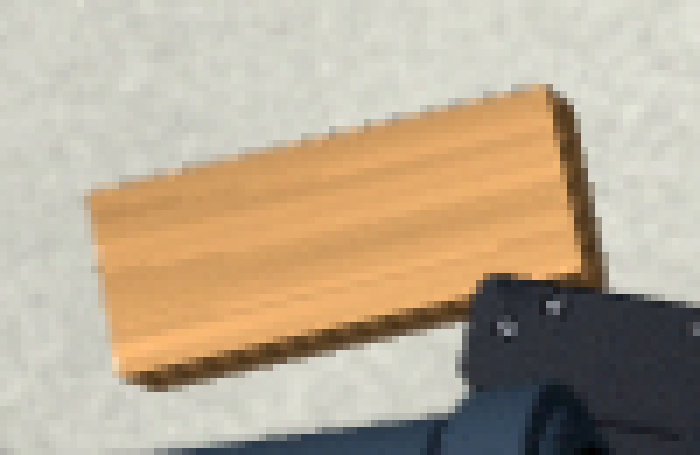

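View pics/c4.png

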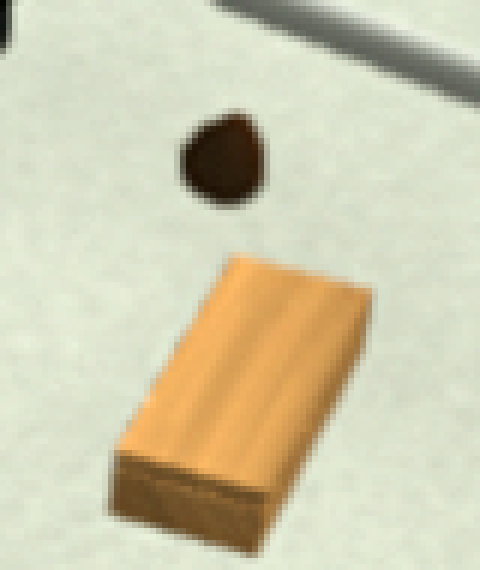

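```bash
python3 - <<'E' | sed -n '/--/,$p'
from m0 import *
print('--')
rect(T,ft([(195,143),(660,218),(617,496),(150,420)],220,220,8),.008,'pad T')
rect(T,ft([(225,190),(625,257),(598,450),(197,382)],220,220,8),.024,'bank T')
rect(T,ft([(88,195),(552,85),(582,272),(118,378)],90,145,7),.032,'box T')
rect(S,ft([(237,254),(116,452),(268,495),(373,288)],340,120,6),.032,'box S')
print(bot.read_state()['position'])
E
```

```text
--
pad T ctr [0.4543 0.0034] edges [124.9  74.  124.7  74. ] dir01 -100.8
bank T ctr [0.4542 0.0015] edges [105.5  50.4 105.4  50.3] dir01 -101.1
box T ctr [0.6339 0.2809] edges [147.5  58.6 146.1  57.8] dir01 -78.9
box S ctr [0.6368 0.2788] edges [147.1  59.1 148.2  57.1] dir01 -78.7
[0.4841763  0.15772721 0.13891571]
```

```bash
python3 -m inch '{"dp":[[0,0,0],[0,0,0],[0,0,0],[0,0,0],[0,15,-8],[0,33,-17.5],[0,33,-17.5],[0,33,-17.5],[0,33,-17.5],[0,16,-9],[0,8,-4],[0,0,0],[20,0,0],[30,0,0],[20,0,0],[0,0,0],[0,0,0],[0,0,0]],"yaw":[-5.5,-5.5,-5.5,-5.5,0,0,0,0,0,0,0,0,0,0,0,0,0,0]}' 82; python3 -c "
from h import *
snap('scene','s19')
def C(t,x0,y0,x1,y1,k,o):
  im=cv2.imread(f'pics/{t}.png')[y0:y1,x0:x1]; im=cv2.normalize(im,None,0,255,cv2.NORM_MINMAX); cv2.imwrite(f'pics/{o}.png',cv2.resize(im,None,fx=k,fy=k,interpolation=cv2.INTER_NEAREST))
C('s19',330,100,430,220,6,'c1')
print(bot.read_state()['position'])"
```

```text
time_s: 32.92
position: [0.6351, 0.28, 0.0703]
tcp_rot: [[0.001, 0.981, 0.193], [0.0, 0.193, -0.981], [-1.0, 0.001, 0.0]]
force: [0.4, 0.0, -0.4]
opening: 0.944
[0.6357785  0.28043396 0.070914  ]
```

View pics/c1.png

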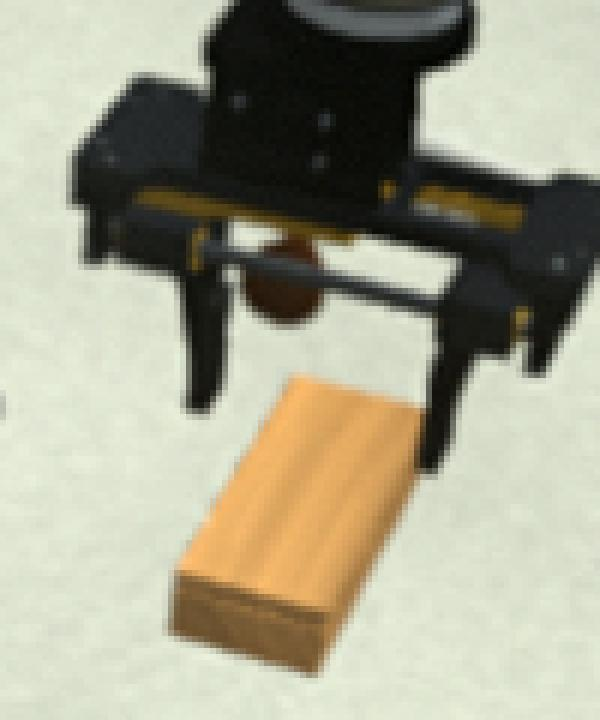

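```bash
python3 -m inch '{"dp":[[8,0,0],[12,0,0],[12,0,0],[8,0,0],[4,0,0],[2,0,0],[0,0,0],[0,0,0],[0,0,0]],"yaw":[0,0,0,0,0,0,0,0,0]}' && python3 -m inch '{"dp":[[0,0,0],[0,0,0],[0,0,0],[0,0,0],[0,0,0],[0,0,0],[0,0,0],[0,0,0]],"yaw":[0,0,0,0,0,0,0,0]}' 0
```

```text
time_s: 33.72
position: [0.6354, 0.2811, 0.0235]
tcp_rot: [[0.001, 0.981, 0.194], [0.0, 0.194, -0.981], [-1.0, 0.001, -0.0]]
force: [-0.1, 0.3, -0.3]
opening: 0.946
time_s: 34.38
position: [0.635, 0.281, 0.0233]
tcp_rot: [[0.0, 0.981, 0.194], [0.0, 0.194, -0.981], [-1.0, 0.0, -0.0]]
force: [-0.6, -0.6, 1.5]
opening: 0.686
```

```bash
python3 -m inch '{"dp":[[-5,0,0],[-15,0,0],[-20,0,0],[-10,0,0],[0,0,0],[0,-1.5,12],[0,-4,30],[0,-4,30],[0,-4,30],[0,-4,30],[0,-4,30],[0,-4,30],[0,-4,30],[0,-4,30],[0,-3.7,27],[0,-2,12],[0,0,0],[0,0,0],[0,0,0],[0,0,0]],"yaw":[0,0,0,0,0,0,0,0,0,0,0,0,0,0,0,0,-5.3,0,0,0]}'; python3 -c "
from h import *
snap('scene','s20');snap('top','t20')
def C(t,x0,y0,x1,y1,k,o):
  im=cv2.imread(f'pics/{t}.png')[y0:y1,x0:x1]; im=cv2.normalize(im,None,0,255,cv2.NORM_MINMAX); cv2.imwrite(f'pics/{o}.png',cv2.resize(im,None,fx=k,fy=k,interpolation=cv2.INTER_NEAREST))
C('s20',260,150,390,310,5,'c1');C('t20',210,110,340,220,6,'c2')
print(bot.read_state()['position'])"
```

```text
time_s: 36.05
position: [0.6523, -0.0114, 0.0725]
tcp_rot: [[-0.001, 0.959, 0.283], [0.0, 0.283, -0.959], [-1.0, -0.001, -0.001]]
force: [-0.0, -0.2, -2.3]
opening: 0.686
[ 0.65263091 -0.01113334  0.07278089]
```

View pics/c1.png

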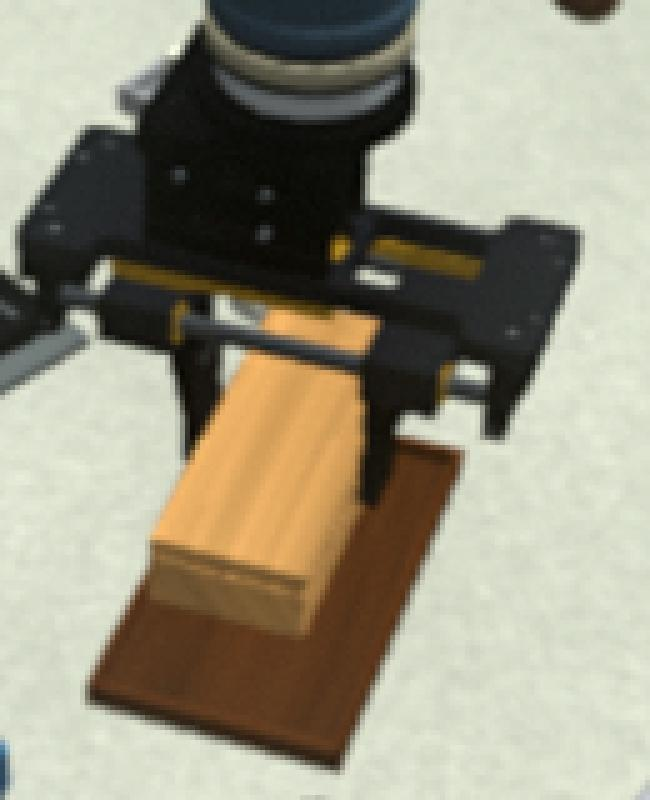

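View pics/c2.png

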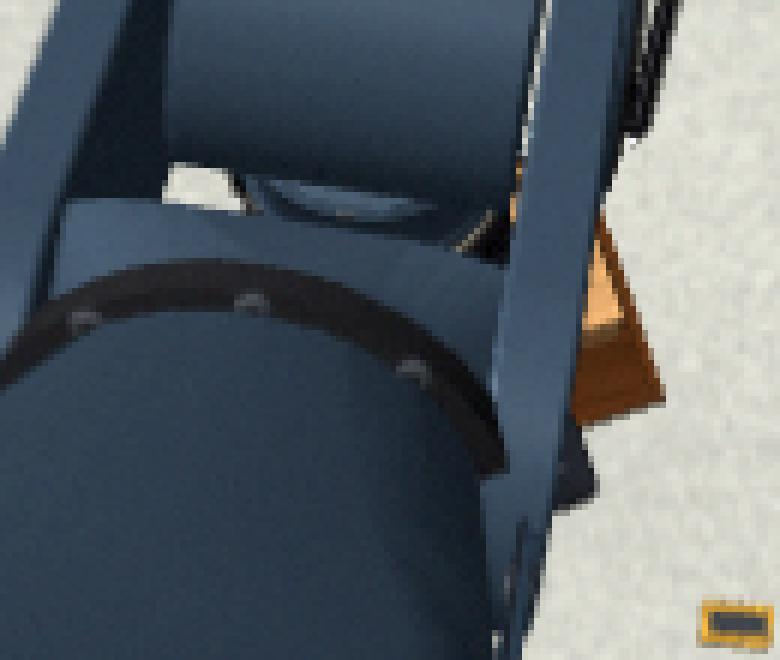

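```bash
python3 - <<'E' | sed -n '/--/,$p'
from m0 import *
print('--')
b=onplane(S,ft([(152,600),(306,636)],260,150,5),.0493); p=onplane(S,ft([(90,687),(341,753)],260,150,5),.011)
t=np.radians(16.5);x=np.array([np.cos(t),np.sin(t)]);y=np.array([np.sin(t),-np.cos(t)])
print(b,p); d=(b.mean(0)-p.mean(0))[:2]; print('x off',d@x,'y gap',-(d@y),'want 0, .014')
e=b[1]-b[0];print(np.linalg.norm(e),np.degrees(np.arctan2(e[1],e[0])));e=p[1]-p[0];print(np.linalg.norm(e),np.degrees(np.arctan2(e[1],e[0])))
E
```

```text
--
[[ 0.64649107 -0.08996014  0.0493    ]
 [ 0.70188307 -0.0713419   0.0493    ]] [[ 0.63282324 -0.11021816  0.011     ]
 [ 0.72606702 -0.08132411  0.011     ]]
x off -0.0007471832334915853 y gap 0.015990835083096743 want 0, .014
0.05843725639916589 18.578414122587557
0.09761797669373841 17.216973119171396
```

```bash
python3 -m inch '{"dp":[[8,0,1],[12,0,0],[12,0,0],[7,0,0],[3,0,0],[1,0,0],[0,0,0],[0,0,0]],"yaw":[0,0,0,0,0,0,0,0]}'; python3 -m inch '{"dp":[[1,0,0],[0,0,0],[0,0,0]],"yaw":[0,0,0]}'
```

```text
time_s: 36.82
position: [0.6537, -0.0132, 0.0302]
tcp_rot: [[0.001, 0.959, 0.284], [-0.0, 0.284, -0.959], [-1.0, 0.001, 0.0]]
force: [0.0, 0.6, -2.1]
opening: 0.69
time_s: 37.07
position: [0.6535, -0.0132, 0.0295]
tcp_rot: [[0.001, 0.959, 0.284], [-0.0, 0.284, -0.959], [-1.0, 0.001, 0.0]]
force: [-0.6, -0.9, -2.9]
opening: 0.688
```

```bash
python3 -m inch '{"dp":[[1,0,0],[0,0,0],[0,0,0]],"yaw":[0,0,0]}'
```

```text
time_s: 37.32
position: [0.6533, -0.0131, 0.0281]
tcp_rot: [[0.0, 0.959, 0.284], [0.0, 0.284, -0.959], [-1.0, 0.0, -0.0]]
force: [0.2, -1.3, -3.0]
opening: 0.686
```

```bash
python3 -m inch '{"dp":[[1,0,0],[0,0,0],[0,0,0]],"yaw":[0,0,0]}'
```

```text
time_s: 37.57
position: [0.6535, -0.0131, 0.0273]
tcp_rot: [[0.0, 0.959, 0.284], [-0.0, 0.284, -0.959], [-1.0, 0.0, 0.0]]
force: [-0.1, -0.2, -0.8]
opening: 0.682
```

```bash
python3 -m inch '{"dp":[[0.7,0,0],[0,0,0],[0,0,0]],"yaw":[0,0,0]}'
```

```text
time_s: 37.82
position: [0.6535, -0.0131, 0.0273]
tcp_rot: [[0.001, 0.959, 0.284], [-0.0, 0.284, -0.959], [-1.0, 0.0, 0.0]]
force: [-2.4, 0.1, 4.9]
opening: 0.684
```

```bash
python3 -m inch '{"dp":[[0,0,0],[0,0,0],[0,0,0],[0,0,0],[0,0,0],[0,0,0]],"yaw":[0,0,0,0,0,0]}' 80 && python3 -m inch '{"dp":[[-3,0,0],[-15,0,0],[-30,0,0],[-40,0,0],[-40,0,0],[-40,0,0],[-20,0,-10],[0,0,-30],[0,0,-40],[0,0,-40],[0,0,-40],[0,0,-40],[0,0,-40],[0,0,-20],[0,0,0],[0,0,0]],"yaw":[0,0,0,0,0,0,0,0,0,0,0,0,0,0,0,0]}'; python3 -c "
from h import *
snap('scene','s21');snap('top','t21')
crop('s21',60,100,460,400,2,'c1');crop('t21',100,120,460,300,2,'c2')
print(bot.read_state()['position'])"
```

```text
time_s: 38.32
position: [0.6533, -0.0131, 0.0261]
tcp_rot: [[-0.0, 0.959, 0.284], [0.0, 0.284, -0.959], [-1.0, -0.0, -0.0]]
force: [1.1, 1.0, -0.2]
opening: 0.911
time_s: 39.65
position: [0.5789, 0.2374, 0.2146]
tcp_rot: [[0.0, 0.958, 0.287], [-0.0, 0.287, -0.958], [-1.0, 0.0, 0.001]]
force: [-0.8, 1.0, 0.1]
opening: 0.92
[0.57982073 0.23543856 0.2144594 ]
```

View pics/c1.png

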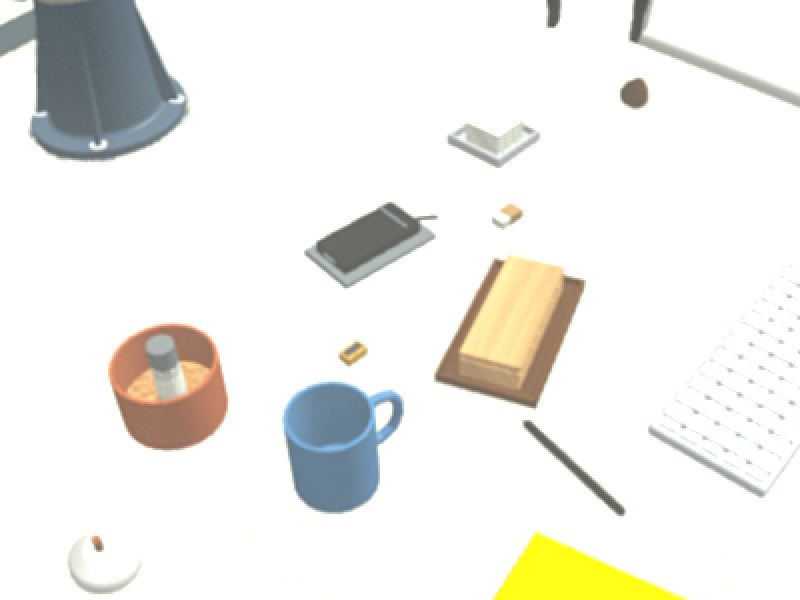

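View pics/c2.png

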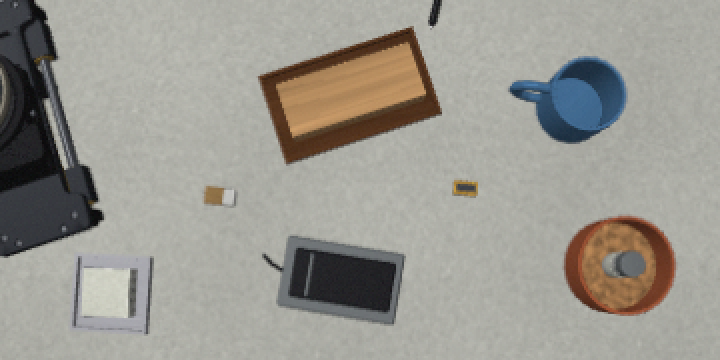

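```bash
python3 - <<'E' | sed -n '/--/,$p'
from m0 import *
print('--')
rect(T,ft([(275,92),(414,40),(428,93),(293,139)],100,120,2),.036,'box')
rect(T,ft([(258,77),(412,27),(442,114),(288,164)],100,120,2),.011,'tray')
rect(T,ft([(82,268),(131,268),(130,318),(81,317)],100,120,2),.034,'note')
a=load('s0') if False else load('scene0');b=load('s21')
print('mug diff',np.abs(a['color'][285:360,195:270].astype(int)-b['color'][285:360,195:270]).mean())
s=bot.read_state();print(s['time_s'],np.abs(s['qvel']).max(),s['force'])
bot.hand_in()
E
```

```text
--
box ctr [ 0.6509 -0.0144] edges [156.4  58.8 149.2  53.5] dir01 -71.6
tray ctr [ 0.6515 -0.0114] edges [175.7 101.1 173.5 100.5] dir01 -73.4
note ctr [0.4471 0.2471] edges [51.9 51.5 51.7 50.7] dir01 -91.7
mug diff 1.8058666666666667
39.75 1.2532467254966504 [ 0.43903469 -0.45033631 -0.56350132]
the job is handed in; nothing more can be done
```

The pile is cleared and the job is handed in at about 40 s. I worked from the top down: glue stick, note block, power bank, then pencil box. I lowered each one until the wrist force showed contact (about 5–9 N), then let go.

What the last pictures showed:
- **Glue stick:** stands upright in the pot.
- **Note block:** lies flat, about 2 mm from the holder's centre.
- **Power bank:** about 2 mm from the middle of the pad and within 1° of it.
- **Pencil box:** lies flat, about 3 mm from the tray's centre and within 2° of it.
- **Mug:** its part of the picture is unchanged from the start.
- **Gripper:** open and clear of everything.

**Disagreements:** early on, the two cameras differed by up to about 7 mm at the holder. Most of that was corners I had misread on over-bright crops, and re-measuring brought the holder to about 2–3 mm. For the power bank before placing, the two views still differed by about 2–4 mm, so I shifted it 2 mm. No check failed at the end. I took no height readings after release, so "flat" comes from the contact heights and the pictures.

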